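Load two headspace vials by length and hold the sampler tray out at its mark

ROBOT

A 6-joint arm with a two-finger parallel gripper is mounted at the origin on the work surface. World frame = base frame: x ahead of the robot, y to its left, z up, the work surface at z = 0. Lengths are in m, angles in rad, forces in N, time in s.
With the tool pointing down it reaches from about 0.3 to 0.775 m from the base axis. Payload 14.6 kg.
Tool frame: the origin (TCP) lies midway between the tips of the shut fingers; the grasp point (between the pads) lies 19 mm behind it (arm.tcp_to_grasp is the distance from the TCP to the grasp point, in m); z points along the fingers, x is the direction in which the jaws open and shut, and the axes are right-handed (so a half turn about z gives the same grasp; the last joint's range is limited). The gripper opens to 85 mm and grips with 20 to 120 N. Pads are 22 mm wide; open, the fingers measure 114 mm over their backs; the gripper's body (76 mm by 85 mm) begins 54 mm behind the grasp point. The pads swing forward as they close: fully open they stand 13 mm farther back than shut.
Start: joints at [-1.214, 0.3, 1.521, -0, 1.321, -0.067], TCP at [0.226, -0.501, 0.231] pointing down, gripper open.
Joint ranges: [-3.03, 3.03], [-0.79, 2.21], [0.23, 2.52], [-1.04, 4.18], [0, 3.07], [-2.55, 2.55]. Speed limits (rad/s): [2.22, 2.22, 2.57, 3.14, 3.14, 3.14].

INTERFACE

Orientations are given as a rotation vector (axis times angle).
In Python, from cell import monitor, optics, workorder, arm gives the robot as it stands.
- The arm moves only by the tool step_arm, never from a script. Its argument "motion" is a list of rows, each a list of 6 numbers: the shift along the tool's x, y, z in cm, then the turn, a rotation vector about the tool's x, y, z in degrees. In form: [[tx, ty, tz, ax, ay, az], ...]. A call has 1 to 8 rows; each row is the pose to reach, as a shift and turn from the pose commanded when the call began, along the tool's axes at that moment; what a row does not reach only later rows make up. A row lasts 1/12 s, in which the tool goes at most 41.7 mm and 7.16 degrees, less where a joint would pass 70% of its speed; a pose out of reach is approached as far as the arm can. A call with a gripper value outside its range is refused whole. "hand" is the finger opening in cm, from 0 to 8.54, set as the call begins (left out, the last holds). The fingers move at their own pace and stop on an object; "newtons" is the grip in N (left out, the last holds). Time passes only in rows, so rows that repeat a pose let the fingers close. It gives the time, the measured TCP pose, the force and the opening at its end, in the units of the state.
- monitor.sense(): the state, without advancing time (a new reading comes with each control period).
- optics.capture(name): name is "scene" or "top"; returns a dict with "img" (384x512x3 uint8, blue, green, red), "fx", "fy", "cx", "cy" (pixels), "k1" (the pictures are not rectified: a ray, as slopes to the right and down, at radius r is drawn at 1 + k1 r^2 times it, then the intrinsics apply), "rvec" (rotation vector, rad) and "tvec" (3), from world to camera coordinates, as OpenCV has them. Camera axes: x right, y down, z forward; pixel columns grow to the right and rows downward; lengths in m; the calibration is good to about 2 mm. A picture is of the moment at which its call begins. There is no depth.
- workorder.hand_in(): hands the job in, once; it reports no verdict.
The state is a dict: "t": time; "q": joint angles; "qvel": joint speeds; "effort": joint torques, N m; "position": TCP position; "orientation": TCP orientation; "force": force on the tool from outside, world axes, zero at the start; "wrist_torque": the same for the moment, N m; "opening": finger opening in m.
Only numpy, scipy, OpenCV 4.12 (cv2) and the standard library are available. Lean on these libraries where they do the work, as an engineer would, in place of code of your own. Each camera call takes 0.05 s, during which the arm holds its last target.

TASK

Two headspace vials stand on the bench: put each one into the empty hole of the tray's rack that is in line with the vial of its own length (same row along the tray), pushed right home and upright. Then take the tray by its handle and slide it, flat on the stand, straight out past the stand's edge on the rack side until the line engraved across it is over that edge, so that the bracket can be screwed on from below. It would tip there if let go, so finish while still holding it flat and still by the handle; do not knock or move the other things on the bench.

Things in the scene. Friction and masses are not known exactly. Their poses are not given: they have to be found in the camera images.
- stand: Riser stand fixed to the bench: grey laminate top 220 mm (x) by 300 mm (y), 18 mm thick, top surface 100 mm above the bench (and above the origin), on two steel side panels. Origin under its centre, at bench height. The tray is slid out towards the stand's own -y, over the edge at y = -150 mm.
- stand_edge (a point): Middle of the stand's top outer edge (stand frame 0, -150, 100 mm), the edge that the tray is slid over.
- tray: Aluminium plate 130 (x) by 280 (y) by 8 mm, 0.45 to 0.8 kg, flat on the stand, y axes within 0.06 rad. Origin: centre of underside. Outer (-y) half: grey rack 114 by 96 mm, top 32 mm above the underside, two rows along y (x = -28, +28 mm), holes at y = -108 (outer, empty) and -62 mm (inner, filled). Bar handle at the +y end. Loaded, it balances about 50 mm on the rack side of the line.
- tray_mark (a point): Middle of the dark line, 4 mm wide, engraved across the top of the tray between rack and handle (tray frame 0, 15, 8 mm). At the start it lies 100 to 150 mm inside the stand's edge.
- tray_handle (a point): Centre of the handle's steel bar (tray frame 0, 115, 48 mm): bar 100 mm long along the tray's x, 16 mm thick along y, 16 mm high, its top 56 mm above the tray's underside; carried on two posts, open between them for 76 mm and 32 mm high over the plate. Rigid with the tray; it can be pinched from above along the tray's y.
- tray_hole0 (a point): Centre of the mouth of a round hole in the tray's rack (outer end of the row on the tray's -x side), level with the rack's top. Hole 25.5 mm in diameter, 18 mm deep, flat floor. Empty at the start.
- tray_hole1 (a point): Centre of the mouth of a round hole in the tray's rack (outer end of the row on the tray's +x side), level with the rack's top. Hole 25.5 mm in diameter, 18 mm deep, flat floor. Empty at the start.
- tray_hole2 (a point): Centre of the mouth of a round hole in the tray's rack (inner end of the row on the tray's -x side), level with the rack's top. Hole 25.5 mm in diameter, 18 mm deep, flat floor. Already holds a vial at the start.
- tray_hole3 (a point): Centre of the mouth of a round hole in the tray's rack (inner end of the row on the tray's +x side), level with the rack's top. Hole 25.5 mm in diameter, 18 mm deep, flat floor. Already holds a vial at the start.
- long_vial: Headspace vial: amber glass cylinder 22.5 mm wide, narrow neck, aluminium cap 21 mm wide (straight glass ends 12 mm below the top). Origin: centre of underside, z up its axis. LONG kind: 75 mm tall, 35 g. Stands upright on the bench at the start; to be loaded.
- short_vial: Headspace vial: amber glass cylinder 22.5 mm wide, narrow neck, aluminium cap 21 mm wide (straight glass ends 12 mm below the top). Origin: centre of underside, z up its axis. SHORT kind: 46 mm tall, 25 g. Stands upright on the bench at the start; to be loaded.
- rack_long_vial: Headspace vial: amber glass cylinder 22.5 mm wide, narrow neck, aluminium cap 21 mm wide (straight glass ends 12 mm below the top). Origin: centre of underside, z up its axis. LONG kind: 75 mm tall, 35 g. Seated in an inner hole of the rack, underside 14 mm above the tray's; shows which row is for long vials. Stays there.
- rack_short_vial: Headspace vial: amber glass cylinder 22.5 mm wide, narrow neck, aluminium cap 21 mm wide (straight glass ends 12 mm below the top). Origin: centre of underside, z up its axis. SHORT kind: 46 mm tall, 25 g. Already seated in the inner hole of the other row; it shows which row is for short vials. Stays where it is.
- beaker: Bystander: glass beaker, 70 mm wide, 90 mm tall, loose on the bench. Origin at the centre of its underside.
- flask: Bystander: white capped bottle, 64 mm wide, 150 mm tall, loose on the bench. Origin at the centre of its underside.
- spanner: Bystander: steel spanner lying on the bench, about 180 mm long along its x. Origin under its middle.
Things that resemble listed ones, but are neither listed nor needed, are in the scene too. What is shaped like the long_vial but turquoise is not meant.

How it is judged:
By the outcome, as a careful person would: the job done as asked, in the order asked, and still so for the second after the job is handed in, while the arm keeps its last pose, push and grip.
It also fails if it takes over 64 s, if anything falls off the work surface, if the arm or the gripper's body presses on something with over 40 N, if the wrist force passes 120 N, or if a joint passes its speed limit or range.

## Working session

There is one attempt and no reset: what is moved stays moved. The work goes in short steps, Python scripts to look and compute and a tool call to move; the robot and the scene stay as the last step left them, time stands still between calls to the robot, and variables do not carry over. Pictures are saved under pics/ and viewed, and the job is handed in when it is done.

Besides the shell and the picture viewer there is one more tool, called by a JSON object that holds its "method" and its "body". step_arm: Moves the arm, as the interface text tells. Its arguments: {"type":"object","properties":{"motion":{"type":"array"},"hand":{"type":"number"},"newtons":{"type":"number"}},"required":["motion"]}

```bash
ls; mkdir -p pics
python3 - <<'E'
from cell import monitor, optics, workorder, arm
import cv2
print(monitor.sense())
for n in("scene","top"):
    c=optics.capture(n); cv2.imwrite(f"pics/{n}0.png",c["img"])
    print({k:v for k,v in c.items() if k!="img"})
print([a for a in dir(arm) if a[0]!='_'])
E
```

```text
pics
{'t': 0.0, 'q': array([-1.21363535e+00,  3.00466584e-01,  1.52160085e+00,  1.42261254e-05,
        1.32071098e+00, -6.66208954e-02]), 'qvel': array([ 8.61450708e-04,  4.74367936e-04, -1.81541333e-05,  9.69582895e-04,
       -2.64938909e-04,  7.23866495e-05]), 'effort': array([-9.77415802e-04, -5.43504918e+01, -3.61790085e+01, -1.03626530e-04,
        4.01225203e-03,  4.94533276e-05]), 'position': array([ 0.22607047, -0.50112299,  0.23071543]), 'orientation': array([-2.63834032e+00,  1.70418412e+00,  1.48057174e-03]), 'force': array([-0.04936883,  0.27298551,  1.00460777]), 'wrist_torque': array([-0.03243627, -0.01955241,  0.01141705]), 'opening': 0.08542641306892304}
{'fx': 376.8095261216549, 'fy': 376.8095261216549, 'cx': 256.9241757876516, 'cy': 190.93897898505253, 'k1': 0.00988071838615942, 'rvec': array([ 1.53052965,  1.86559417, -0.94329279]), 'tvec': array([ 0.173331  , -0.27405543,  1.69214322])}
{'fx': 359.64136660462157, 'fy': 359.64136660462157, 'cx': 253.98727842560385, 'cy': 185.1381627585157, 'k1': -0.010190693300267631, 'rvec': array([ 2.13521346, -2.18109057,  0.15017248]), 'tvec': array([-0.03588678,  0.62978454,  1.31919485])}
['Unreachable', 'tcp_to_grasp']
```

View pics/scene0.png

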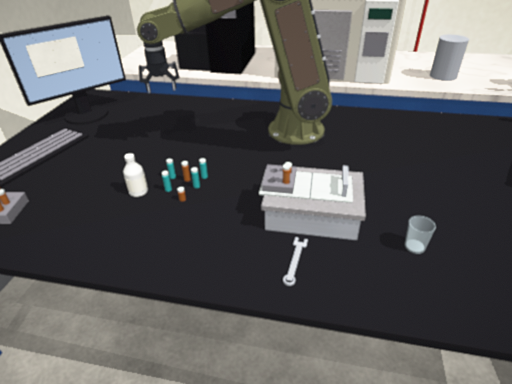

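View pics/top0.png

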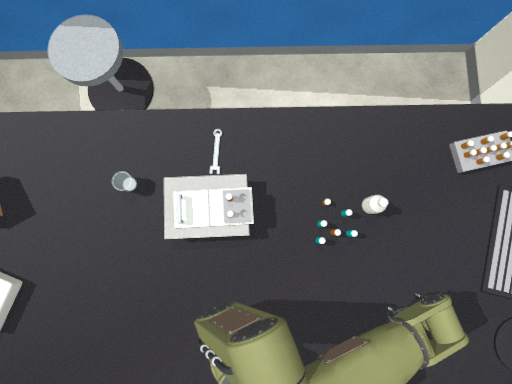

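```bash
cat > h.py <<'E'
import numpy as np, cv2
from cell import monitor, optics, workorder, arm
def proj(c,P):
    R=cv2.Rodrigues(c["rvec"])[0]; X=np.atleast_2d(P)@R.T+c["tvec"]
    s=X[:,:2]/X[:,2:]; s=s*(1+c["k1"]*(s**2).sum(1,keepdims=True))
    return s*[c["fx"],c["fy"]]+[c["cx"],c["cy"]]
def ray(c,uv):
    d=(np.asarray(uv,float)-[c["cx"],c["cy"]])/[c["fx"],c["fy"]]; s=d.copy()
    for _ in range(10): s=d/(1+c["k1"]*(s@s))
    R=cv2.Rodrigues(c["rvec"])[0]
    return -R.T@c["tvec"], R.T@np.r_[s,1]
def onz(c,uv,z):
    o,d=ray(c,uv); return o+d*(z-o[2])/d[2]
def tri(c1,u1,c2,u2):
    A=np.zeros((3,3));b=np.zeros(3);L=[ray(c1,u1),ray(c2,u2)]
    for o,d in L:
        d=d/np.linalg.norm(d);M=np.eye(3)-np.outer(d,d);A+=M;b+=M@o
    p=np.linalg.solve(A,b)
    return p,[np.linalg.norm((np.eye(3)-np.outer(d,d)/(d@d))@(p-o)) for o,d in L]
def crop(c,x0,y0,x1,y1,s,name):
    cv2.imwrite(name,cv2.resize(c["img"][y0:y1,x0:x1],None,fx=s,fy=s,interpolation=cv2.INTER_CUBIC))
E
python3 - <<'E'
from h import *
t=optics.capture("top"); s=optics.capture("scene")
np.save("c0.npy",[t,s],allow_pickle=True)
crop(t,150,165,270,250,6,"pics/t_tray.png")
crop(t,300,180,400,255,7,"pics/t_vials.png")
crop(s,240,150,380,250,5,"pics/s_tray.png")
crop(s,110,140,230,215,6,"pics/s_vials.png")
E
```

```text
(no output)
```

View pics/t_tray.png

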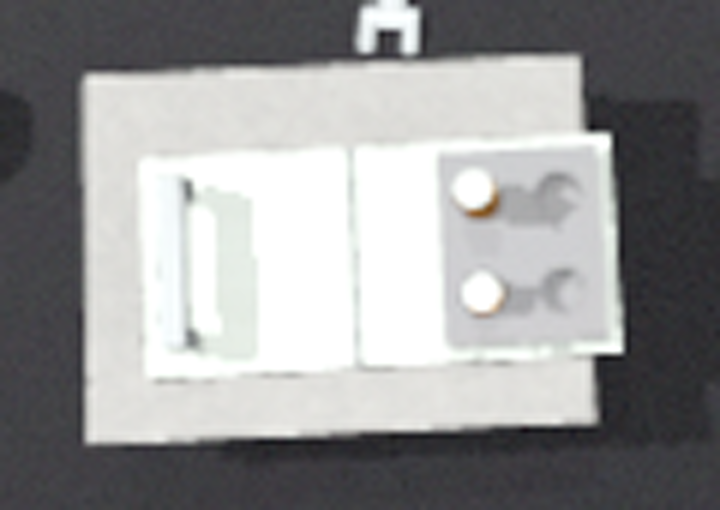

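View pics/t_vials.png

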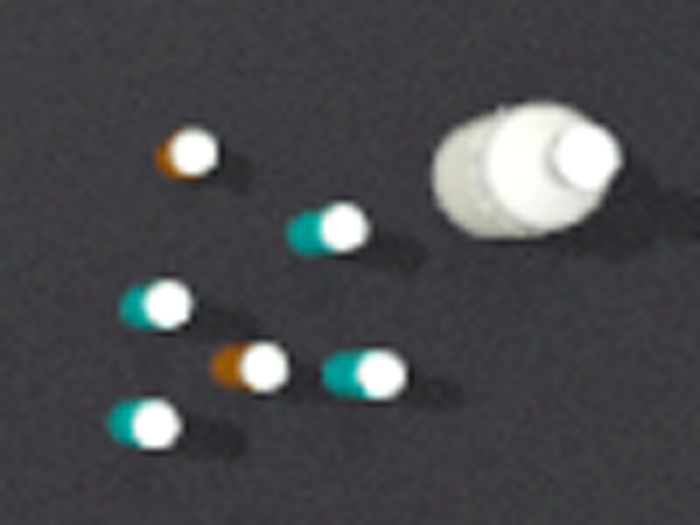

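View pics/s_tray.png

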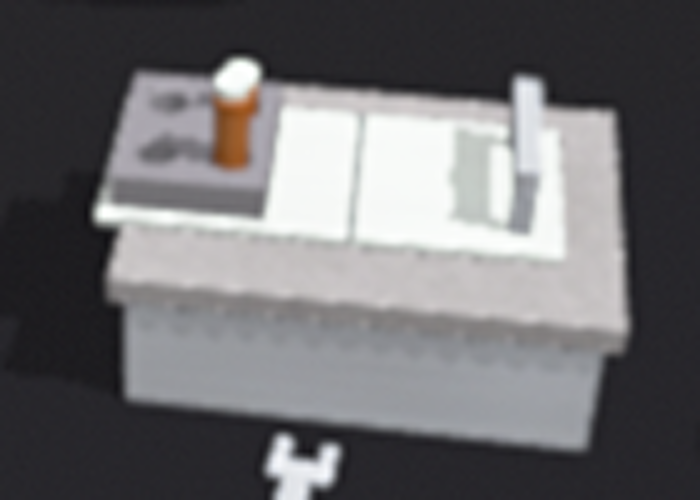

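View pics/s_vials.png

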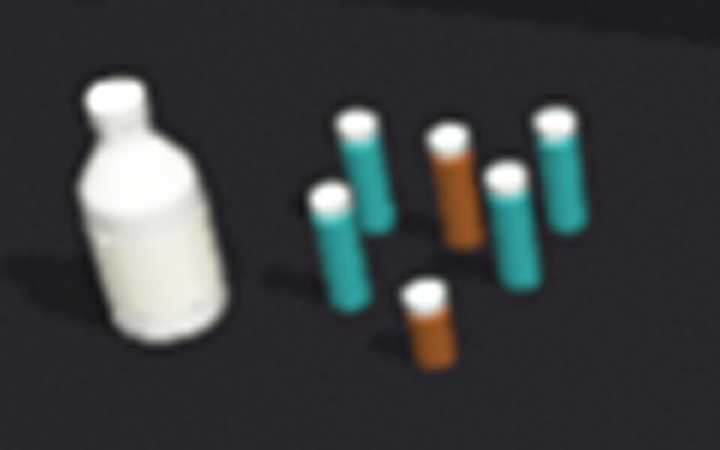

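Run:
```python
from h import *
t,s=np.load("c0.npy",allow_pickle=True)
def caps(c,x0,y0,x1,y1,th,amin,amax):
    g=c["img"].min(2)[y0:y1,x0:x1]; g=cv2.resize(g,None,fx=8,fy=8,interpolation=cv2.INTER_CUBIC)
    n,l,st,ce=cv2.connectedComponentsWithStats((g>th).astype(np.uint8))
    return [((ce[i]+.5)/8-.5+[x0,y0], st[i,4]/64,st[i,2]/8,st[i,3]/8) for i in range(1,n) if amin<st[i,4]/64<amax]
print("top")
T=caps(t,310,190,362,250,160,10,80)
for a in T: print(a[0].round(2),round(a[1]),a[2:],onz(t,a[0],.075)[:2].round(4),onz(t,a[0],.046)[:2].round(4))
print("scene")
S=caps(s,155,150,212,205,150,8,120)
for a in S: print(a[0].round(2),round(a[1]),a[2:],onz(s,a[0],.072)[:2].round(4),onz(s,a[0],.043)[:2].round(4))
for a in T:
    b=min(S,key=lambda b:min(np.linalg.norm(onz(t,a[0],z)-onz(s,b[0],z)) for z in(.075,.046)))
    print(a[0].round(1),b[0].round(1),tri(t,a[0],s,b[0]))
print("rack")
for a in caps(t,223,188,236,220,200,8,80): print(a[0],a[1:],onz(t,a[0],.189)[:2],onz(t,a[0],.160)[:2])
```

```text
top
[327.24 201.28] 31 (np.float64(6.25), np.float64(6.25)) [ 0.5591 -0.3167] [ 0.5614 -0.3229]
[348.64 212.02] 33 (np.float64(6.375), np.float64(6.5)) [ 0.518  -0.3933] [ 0.5194 -0.4012]
[323.54 222.98] 33 (np.float64(6.5), np.float64(6.5)) [ 0.4801 -0.2994] [ 0.4808 -0.3052]
[337.28 231.97] 33 (np.float64(6.5), np.float64(6.625)) [ 0.4465 -0.3479] [ 0.4464 -0.3548]
[354.02 233.03] 33 (np.float64(6.75), np.float64(6.375)) [ 0.4414 -0.4087] [ 0.4411 -0.4169]
[321.8  240.24] 33 (np.float64(6.5), np.float64(6.625)) [ 0.4181 -0.2901] [ 0.4173 -0.2957]
scene
[202.1 160.2] 27 (np.float64(6.5), np.float64(5.375)) [ 0.4197 -0.2916] [ 0.377  -0.3093]
[169.06 160.5 ] 26 (np.float64(6.375), np.float64(5.125)) [ 0.4427 -0.4106] [ 0.4009 -0.4329]
[184.31 162.85] 27 (np.float64(6.375), np.float64(5.5)) [ 0.4479 -0.3497] [ 0.4063 -0.3696]
[193.97 169.34] 29 (np.float64(6.625), np.float64(5.5)) [ 0.4817 -0.301 ] [ 0.4414 -0.319 ]
[164.61 172.77] 29 (np.float64(6.625), np.float64(5.75)) [ 0.5201 -0.3953] [ 0.4813 -0.417 ]
[180.4  188.97] 31 (np.float64(6.875), np.float64(5.875)) [ 0.5992 -0.3064] [ 
[... 211 characters left out ...]
2, -0.3952718 ,  0.07077999]), [np.float64(0.000822773771741379), np.float64(0.0008227737717413327)])
[323.5 223. ] [194.  169.3] (array([ 0.48042511, -0.30080397,  0.07111165]), [np.float64(0.0006861853028013043), np.float64(0.0006861853028010323)])
[337.3 232. ] [184.3 162.9] (array([ 0.44673584, -0.34949205,  0.07118166]), [np.float64(0.0007058501471566193), np.float64(0.0007058501471566428)])
[354. 233.] [169.1 160.5] (array([ 0.4415481 , -0.41047644,  0.07115032]), [np.float64(0.0006902622260129828), np.float64(0.0006902622260128201)])
[321.8 240.2] [202.1 160.2] (array([ 0.41817129, -0.29156436,  0.07095201]), [np.float64(0.0006650354117615309), np.float64(0.0006650354117615912)])
rack
```

Run:
```python
from h import *
t,s=np.load("c0.npy",allow_pickle=True)
def up(c,x0,y0,x1,y1): return cv2.resize(c["img"][y0:y1,x0:x1],None,fx=8,fy=8,interpolation=cv2.INTER_CUBIC)
def back(p,x0,y0): return (np.asarray(p,float)+.5)/8-.5+[x0,y0]
I=up(t,225,188,251,226); g=I.min(2)
print(t["img"][190:223:2,224:254:2].min(2))
n,l,st,ce=cv2.connectedComponentsWithStats((g>205).astype(np.uint8))
for i in range(1,n):
    if st[i,4]>300: print(back(ce[i],225,188),st[i]/8,onz(t,back(ce[i],225,188),.189)[:2],onz(t,back(ce[i],225,188),.160)[:2])
# plate (bright) quad
x0,y0,x1,y1=155,165,265,250
g=up(t,x0,y0,x1,y1); hsv=g.min(2)
for nm,m,z in (("plate",hsv>228,.108),("stand",hsv>120,.1)):
    m=cv2.morphologyEx(m.astype(np.uint8),cv2.MORPH_CLOSE,np.ones((25,25)))
    cs,_=cv2.findContours(m,cv2.RETR_EXTERNAL,cv2.CHAIN_APPROX_NONE); c=max(cs,key=cv2.contourArea)
    r=cv2.minAreaRect(c); print(nm,r, cv2.contourArea(c)/64)
    for p in cv2.approxPolyDP(c,25,True)[:,0]: print(back(p,x0,y0),onz(t,back(p,x0,y0),z)[:2].round(4))
```

```text
[[230 231 224 218 213 206 205 205 205 206 205 206 206 236  52]
 [207 207 208 206 205 205 207 206 205 206 206 207 206 220  69]
 [206 240 255 255 201 206 205 206 183 143 161 200 207 220  91]
 [206 255 255 255 169 169 168 191 150 162 192 185 207 220 115]
 [207 223 255 245  61 165 170 168 163 170 183 202 208 220 141]
 [206 194  79  33 118 171 170 171 165 169 179 205 207 219 159]
 [207 208 196 193 201 196 187 184 187 179 207 206 207 220 180]
 [206 207 198 197 198 206 207 207 207 206 208 207 207 218 195]
 [208 206 203 199 197 207 205 207 206 208 208 205 206 211 197]
 [206 207 208 207 206 207 208 206 206 208 205 207 207 212 189]
 [206 206 205 233 199 207 206 206 201 158 144 193 205 209 192]
 [206 204 255 255 250 162 195 196 172 161 195 193 206 209 194]
 [208 198 255 255 253 147 170 169 174 169 207 206 207 210 200]
 [210 207 205 250 156 168 169 179 202 181 192 203 207 210 219]
 [218 206 203 194 197 204 207 206 207 208 207 207 207 210 216]
 [217 207 206 201 204 208 206 208 207 207 208 203 200 200 236]
 [234 204 210 200 201 203 209 208 216 205 205 237 236 239 249]]
[238.54399291 208.18671019] 
[... 406 characters left out ...]
73.6875 227.6875] [0.4743 0.2387]
[240.9375 224.0625] [0.482  0.0007]
[223.9375 221.8125] [0.4912 0.0608]
[222.9375 198.0625] [0.5758 0.0635]
[230.8125 197.6875] [0.5766 0.0353]
[229.6875 189.6875] [0.6055 0.0389]
[249.8125 190.6875] [ 0.6004 -0.0332]
stand ((421.28741455078125, 291.0389709472656), (579.784423828125, 725.4918823242188), 87.31956481933594) 5503.1640625
[246.3125 174.1875] [ 0.6619 -0.0217]
[219.5625 174.4375] [0.6629 0.0754]
[219.4375 164.5625] [0.6994 0.0755]
[209.4375 164.5625] [0.7001 0.1119]
[208.5625 174.8125] [0.6624 0.1153]
[163.8125 176.8125] [0.6584 0.2774]
[163.6875 238.1875] [0.4382 0.2756]
[248.8125 234.9375] [ 0.4431 -0.0264]
[253.3125 215.8125] [ 0.5106 -0.0438]
```

```bash
cat >> h.py <<'E'
def edge(c,P,Q,z,n=(0,0),half=.008,dark=False,trim=.1,N=25,sgn=None,ch=None):
    """points on an edge near world segment P-Q at height z -> refined world pts (max gradient across, or dark min)"""
    P=np.r_[P,z];Q=np.r_[Q,z];d=(Q-P)/np.linalg.norm(Q-P);nn=np.array([-d[1],d[0],0])
    g=cv2.GaussianBlur(c["img"].min(2).astype(np.float32),(0,0),.6)
    out=[]
    o=np.linspace(-half,half,81)
    for a in np.linspace(trim,1-trim,N):
        X=P+(Q-P)*a+o[:,None]*nn
        uv=proj(c,X).astype(np.float32)
        v=cv2.remap(g,uv[None,:,0],uv[None,:,1],cv2.INTER_CUBIC)[0]
        if dark: w=np.clip(np.percentile(v,70)-v-5,0,None)
        else:
            w=np.gradient(v)*(sgn or 1); w=np.abs(w) if sgn is None else np.clip(w,0,None)
            w[w<.5*w.max()]=0
        if w.sum()<1e-6: continue
        out.append(X[0]+nn*(o@w/w.sum()-o[0]))
    out=np.array(out)[:,:2]
    # robust line fit
    vx,vy,x,y=cv2.fitLine(out.astype(np.float32),cv2.DIST_HUBER,0,.001,.001).ravel()
    if (Q-P)[:2]@[vx,vy]<0: vx,vy=-vx,-vy
    r=np.abs((out-[x,y])@[-vy,vx])
    return np.array([x,y]),np.array([vx,vy]),np.median(r)
def inter(a,b):
    t=np.linalg.solve(np.c_[a[1],-b[1]],b[0]-a[0]); return a[0]+a[1]*t[0]
E
python3 - <<'E'
from h import *
t,s=np.load("c0.npy",allow_pickle=True)
def show(n,e): print(n,e[0].round(4),"ang",round(float(np.arctan2(e[1][1],e[1][0])),4),"res",round(float(e[2]),5))
E=dict(
 st_my=edge(t,(.443,-.0264),(.47,-.0257),.1),
 st_px=edge(t,(.6605,.03),(.6584,.2774),.1),
 st_mx=edge(t,(.4425,.0),(.4382,.2756),.1),
 st_py=edge(t,(.4382,.2756),(.6584,.2774),.1),
 tr_px=edge(t,(.612,-.037),(.6065,.2405),.108),
 tr_mx=edge(t,(.482,.0007),(.4743,.2387),.108),
 tr_py=edge(t,(.4743,.2387),(.6065,.2405),.108),
 tr_my=edge(t,(.482,-.0407),(.612,-.037),.108),
 rk_my=edge(t,(.49,-.03),(.60,-.028),.132,half=.006),
 mark=edge(t,(.478,.116),(.609,.118),.108,dark=True,half=.012))
for k,e in E.items(): show(k,e)
for a,b in (("st_px","st_py"),("st_mx","st_py"),("st_mx","st_my"),("st_px","st_my"),("tr_px","tr_py"),("tr_mx","tr_py"),("tr_mx","tr_my"),("tr_px","tr_my"),("mark","tr_px"),("mark","tr_mx")):
    print(a,b,inter(E[a],E[b]).round(4))
E
```

```text
st_my [ 0.4565 -0.0266] ang 0.1013 res 0.00023
st_px [0.6607 0.1496] ang 1.5916 res 0.00045
st_mx [0.439  0.1378] ang 1.5948 res 0.00058
st_py [0.5395 0.2771] ang 0.0166 res 0.00017
tr_px [0.608  0.1313] ang 1.5753 res 0.00079
tr_mx [0.478 0.138] ang 1.618 res 0.0008
tr_py [0.5466 0.2411] ang 0.0487 res 0.00032
tr_my [ 0.5531 -0.0412] ang 0.0463 res 0.00038
rk_my [ 0.5575 -0.0322] ang 0.0245 res 0.00092
mark [0.5514 0.1151] ang 0.0355 res 0.00011
st_px st_py [0.6581 0.2791]
st_mx st_py [0.4357 0.2754]
st_mx st_my [ 0.443 -0.028]
st_px st_my [ 0.664  -0.0055]
tr_px tr_py [0.6075 0.244 ]
tr_mx tr_py [0.4733 0.2375]
tr_mx tr_my [ 0.4866 -0.0443]
tr_px tr_my [ 0.6088 -0.0386]
mark tr_px [0.6081 0.1171]
mark tr_mx [0.4792 0.1125]
```

Run:
```python
from h import *
t,s=np.load("c0.npy",allow_pickle=True)
R=lambda a:np.array([[np.cos(a),-np.sin(a)],[np.sin(a),np.cos(a)]])
def ln(c,z,o,a,p,q,**k):
    e=edge(c,o+R(a)@np.array(p)/1e3,o+R(a)@np.array(q)/1e3,z,**k); v=R(a).T@e[1]
    l=R(a).T@(e[0]-o)*1e3
    return l,round(float(np.cross([q[0]-p[0],q[1]-p[1]],v)/np.hypot(q[0]-p[0],q[1]-p[1])),4),e[2]*1e3
o=np.array([.5443,.0998]);a=.04
for c,n in((t,"top"),(s,"scene")):
  print(n,"tray")
  for nm,p,q,z,k in (("px in",(65,-40),(65,135),.108,{}),("px",(65,-135),(65,135),.108,{}),("mx",(-65,-90),(-65,135),.108,{}),("py",(-60,140),(60,140),.108,{}),("my",(-60,-140),(60,-140),.108,{}),
   ("mark",(-60,15),(60,15),.108,dict(dark=True)),("rack+y",(-57,-37),(57,-37),.132,{}),("rack-y",(-57,-133),(57,-133),.132,{}),("rk+x",(57,-130),(57,-40),.132,{}),("rk-x",(-57,-130),(-57,-40),.132,{})):
    try: print(nm,ln(c,z,o,a,p,q,half=.006,**k))
    except Exception as ex: print(nm,ex)
  print("stand")
  so=np.array([.5506,.126]);sa=.02
  for nm,p,q,z in (("px",(110,-145),(110,145),.1),("mx",(-110,-145),(-110,145),.1),("py",(-105,150),(105,150),.1),("my-",(-108,-150),(-80,-150),.1),("my+",(80,-150),(108,-150),.1)):
    print(nm,ln(c,z,so,sa,p,q,half=.006))
```

```text
top tray
px in (array([65.83449756, 45.16666986]), -0.0082, np.float64(0.7447474445096919))
px (array([65.53333888, 18.90000125]), -0.0143, np.float64(0.6101979976119981))
mx (array([-65.09918331,  19.49999966]), 0.0019, np.float64(0.8378414383855833))
py (array([  5.59999199, 140.95606699]), 0.0099, np.float64(0.27337486143373474))
my (array([  -6.80003016, -141.10192499]), 0.0021, np.float64(0.511044995253256))
mark (array([ 9.20002985, 15.10202127]), 0.0002, np.float64(0.19520575176919325))
rack+y (array([ -6.45998281, -38.28110611]), -0.0019, np.float64(0.2613993405122704))
rack-y (array([   2.28000467, -138.28060373]), -0.0038, np.float64(0.2802443948896265))
rk+x (array([ 56.32470795, -86.20000085]), -0.0111, np.float64(0.3710079326388982))
rk-x (array([-60.04559372, -86.2000002 ]), -0.0294, np.float64(0.467851642441191))
stand
px (array([110.71397807,  -5.80000262]), 0.006, np.float64(0.44577452635768416))
mx (array([-111.33814597,   17.40000002]), 0.006, np.float64(0.43437221226865974))
py (array([  0.70001834, 151.3616014 ]), -0.0027, np.float64(0.19283282576066405))
my- (ar
[... 884 characters left out ...]
0007]), 0.0002, np.float64(0.15366874469698014))
rk-x (array([-57.33204043, -86.80000056]), 0.0053, np.float64(0.692210417590666))
stand
px (array([113.21281128,  11.59999207]), -0.0009, np.float64(0.412010875480453))
mx (array([-109.97856682,   -5.79999856]), -0.0022, np.float64(0.814286131362033))
py (array([ -2.80002334, 149.83200963]), -0.0001, np.float64(0.3361852155066321))
my- (array([ -93.43999199, -148.52612999]), 0.1582, np.float64(1.0036035367844818))
my+ (array([  95.67996524, -151.75002575]), -0.0006, np.float64(0.1996569179177958))<stdin>:7: DeprecationWarning: Arrays of 2-dimensional vectors are deprecated. Use arrays of 3-dimensional vectors instead. (deprecated in NumPy 2.0)
```

```bash
cat >> h.py <<'E'
def go(x,y,z,deg):
    from scipy.spatial.transform import Rotation as Ro
    st=monitor.sense(); R0=Ro.from_rotvec(st["orientation"]); a=np.deg2rad(deg)
    M=np.array([[np.cos(a),np.sin(a),0],[np.sin(a),-np.cos(a),0],[0,0,-1]])
    d=R0.inv().apply(np.array([x,y,z])-st["position"])*100
    r=np.rad2deg((R0.inv()*Ro.from_matrix(M)).as_rotvec())
    X=R0.as_matrix()[:,0]
    print("t",round(st["t"],2),"pos",st["position"].round(4),"jaw",round(float(np.rad2deg(np.arctan2(X[1],X[0]))),2),"open",round(st["opening"],4),"F",st["force"].round(1))
    print("shift cm",d.round(2),"turn deg",r.round(2))
E
python3 - <<'E'
from h import *
go(.447,-.349,.20,2.2)
t,s=np.load("c0.npy",allow_pickle=True)
# predicted rack cap pixels and flask
print(proj(t,[[.5748,.0388,.189],[.519,.0366,.160]]), proj(t,[.5766,-.0072,.132]),proj(t,[.5206,-.0094,.132]))
E
```

```text
t 0.2 pos [ 0.2261 -0.5012  0.2309] jaw -65.71 open 0.0852 F [0.2 0.5 1. ]
shift cm [ -4.79 -26.39   3.1 ] turn deg [-3.000e-02  3.000e-02 -6.791e+01]
[[228.41272163 195.94525503]
 [229.7989341  213.05044328]] [[242.53120507 196.78463251]] [[243.44421539 212.73457821]]
```

Run:
```python
from h import *
t,s=np.load("c0.npy",allow_pickle=True)
def blob(c,x0,y0,x1,y1,th,hi=True):
    g=c["img"].min(2)[y0:y1,x0:x1]; g=cv2.resize(g,None,fx=8,fy=8,interpolation=cv2.INTER_CUBIC)
    m=(g>th) if hi else (g<th)
    n,l,st,ce=cv2.connectedComponentsWithStats(m.astype(np.uint8)); i=1+np.argmax(st[1:,4])
    return (ce[i]+.5)/8-.5+[x0,y0],st[i,2:]/8
for th in (222,235):
    a,sa=blob(t,225,191,234,201,th); b,sb=blob(t,226,209,235,219,th)
    print(a,sa,onz(t,a,.189)[:2].round(4),b,sb,onz(t,b,.160)[:2].round(4))
b,sb=blob(s,282,160,294,171,200); print(b,sb,onz(s,b,.186)[:2].round(4))
print(proj(s,[.5757,.038,.189]))
crop(t,220,185,256,226,18,"pics/t_rack.png"); crop(s,258,158,300,195,16,"pics/s_rack.png")
```

```text
[228.15670455 195.68113636] [  6.875   6.625 275.   ] [0.5757 0.0396] [229.59584585 213.08133133] [  6.5    6.5  249.75] [0.5189 0.0373]
[228.27148968 195.79729087] [  6.      6.25  230.125] [0.5753 0.0393] [229.64461358 213.15551815] [  5.875   6.125 213.5  ] [0.5187 0.0371]
[286.97435538 165.18011958] [  8.5   7.  334.5] [0.5698 0.039 ]
[[286.39476687 165.38281547]]
```

{"method": "step_arm", "body": {"motion": [[-4.8,-26.4,3.1,0,0,-67.9],[-4.8,-26.4,3.1,0,0,-67.9],[-4.8,-26.4,3.1,0,0,-67.9],[-4.8,-26.4,3.1,0,0,-67.9],[-4.8,-26.4,3.1,0,0,-67.9],[-4.8,-26.4,3.1,0,0,-67.9],[-4.8,-26.4,3.1,0,0,-67.9],[-4.8,-26.4,3.1,0,0,-67.9]], "hand": 4.2, "newtons": 25}}

```text
t: 0.87
position: [0.4498, -0.3461, 0.1993]
orientation: [-3.133, 0.215, 0.001]
force: [-1.4, -1.3, -0.5]
opening: 0.0418
```

View pics/t_rack.png

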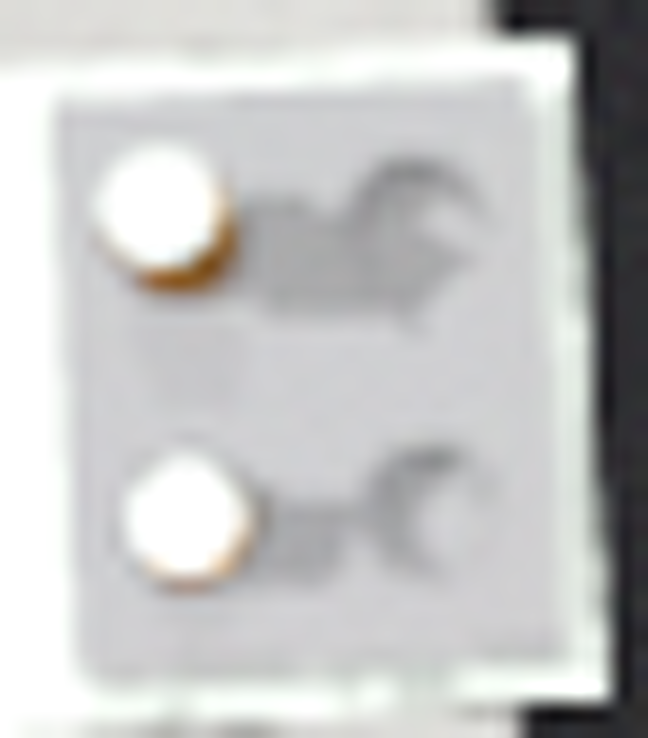

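View pics/s_rack.png

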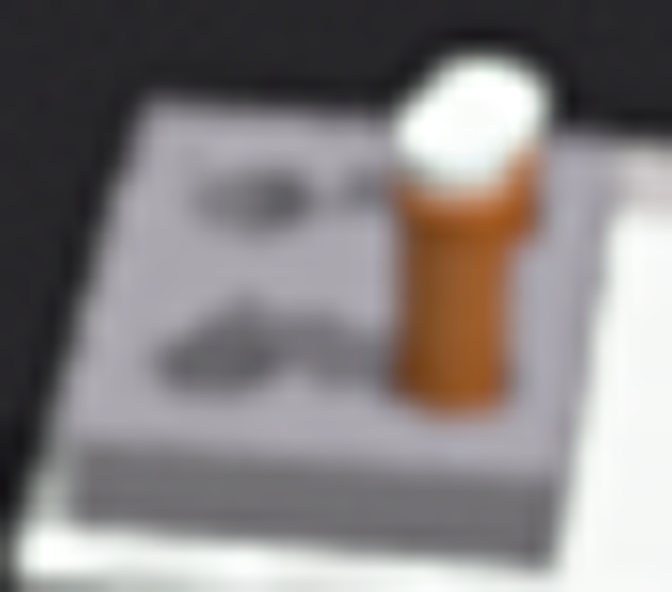

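```bash
python3 -c "
from h import *
go(.447,-.349,.12,2.2)"
```

```text
t 0.87 pos [ 0.4498 -0.3461  0.1993] jaw -7.83 open 0.0418 F [-1.4 -1.3 -0.5]
shift cm [-0.23  0.33  7.93] turn deg [ -0.07   0.04 -10.03]
```

{"method": "step_arm", "body": {"motion": [[0,0,4,0,0,-7],[0,0,8,0,0,-10.5],[0,0,8,0,0,-10.5],[0,0,8,0,0,-10.5]]}}

```text
t: 1.2
position: [0.4466, -0.3486, 0.1196]
orientation: [-3.139, -0.053, 0.004]
force: [0.8, 0.0, 0.8]
opening: 0.0423
```

```bash
python3 -c "
from h import *
go(.447,-.349,.03,2.2)
t=optics.capture('top');s=optics.capture('scene')
crop(t,300,180,400,255,7,'pics/t1.png');crop(s,110,130,230,215,6,'pics/s1.png')
go(.447,-.349,.03,2.2)"
```

```text
t 1.2 pos [ 0.4466 -0.3486  0.1196] jaw 1.94 open 0.0423 F [0.8 0.  0.8]
shift cm [0.07 0.07 8.96] turn deg [-0.15  0.15 -0.26]
t 1.3 pos [ 0.4478 -0.3498  0.1227] jaw 1.94 open 0.0421 F [-0.9  0.8  0.6]
shift cm [-0.1  -0.1   9.27] turn deg [ 0.11 -0.11 -0.26]
```

View pics/t1.png

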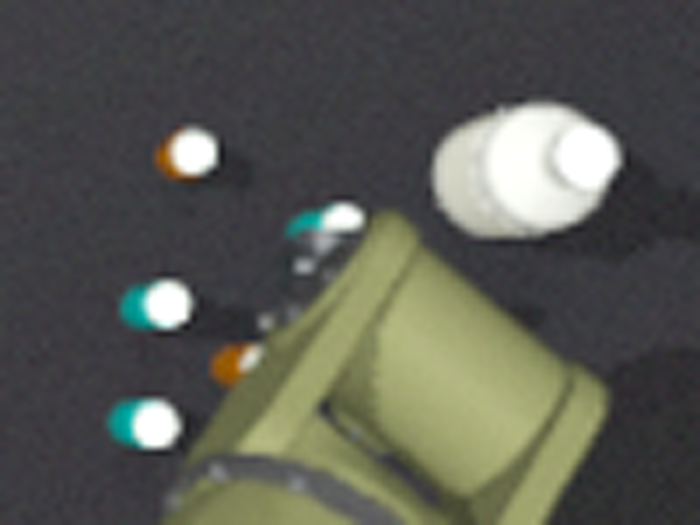

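View pics/s1.png

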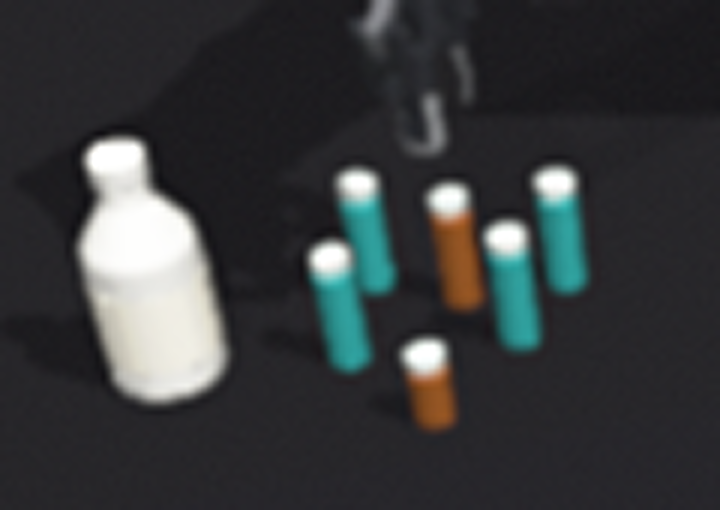

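{"method": "step_arm", "body": {"motion": [[0,0,2.5,0,0,0],[0,0,5,0,0,0],[0,0,7,0,0,0],[0,0,9,0,0,0],[0,0,9,0,0,0],[0,0,9,0,0,0]]}}

```text
t: 1.8
position: [0.4477, -0.3496, 0.032]
orientation: [3.14, 0.055, 0.002]
force: [1.1, -0.5, -0.2]
opening: 0.0418
```

```bash
python3 -c "
from h import *
go(.447,-.349,.03,2.2)
s=optics.capture('scene')
crop(s,110,130,230,215,6,'pics/s2.png')
go(.447,-.349,.03,2.2)"
```

```text
t 1.8 pos [ 0.4477 -0.3496  0.032 ] jaw 2.01 open 0.0418 F [ 1.1 -0.5 -0.2]
shift cm [-0.06 -0.07  0.2 ] turn deg [ 0.06 -0.06 -0.19]
t 1.85 pos [ 0.448  -0.3499  0.0327] jaw 2.02 open 0.0425 F [1.  0.2 0.4]
shift cm [-0.09 -0.09  0.27] turn deg [ 0.11 -0.12 -0.18]
```

View pics/s2.png

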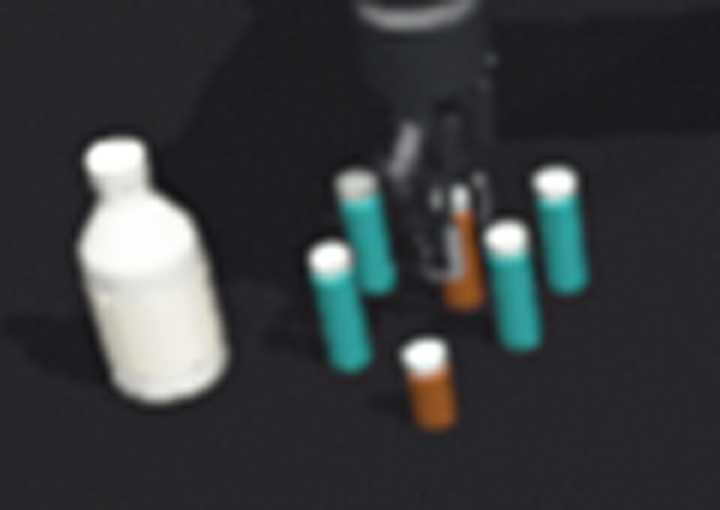

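```bash
python3 -c "
from h import *
t,s=np.load('c0.npy',allow_pickle=True)
for p in ([.448,-.35,0],[.469,-.349,.035],[.479,-.349,.035],[.469,-.338,.035],[.469,-.36,.035]): print(p,((proj(s,p)[0]-[110,130]+.5)*6-.5).round(0))"
```

```text
[0.448, -0.35, 0] [464. 297.]
[0.469, -0.349, 0.035] [446. 270.]
[0.479, -0.349, 0.035] [440. 279.]
[0.469, -0.338, 0.035] [463. 272.]
[0.469, -0.36, 0.035] [428. 268.]
```

{"method": "step_arm", "body": {"motion": [[0,0,0.2,0,0,0],[0,0,0.2,0,0,0],[0,0,0.2,0,0,0],[0,0,0.2,0,0,0],[0,0,0.2,0,0,0]], "hand": 1.5, "newtons": 25}}

```text
t: 2.27
position: [0.4478, -0.3497, 0.0299]
orientation: [3.139, 0.057, 0.003]
force: [-0.2, 0.1, 7.6]
opening: 0.0216
```

```bash
python3 -c "
from h import *
go(.447,-.349,.03,2.2)"
```

```text
t 2.27 pos [ 0.4478 -0.3497  0.0299] jaw 2.07 open 0.0216 F [-0.2  0.1  7.6]
shift cm [-0.07 -0.07 -0.01] turn deg [ 0.11 -0.11 -0.13]
```

{"method": "step_arm", "body": {"motion": [[0,0,-2,0,0,0],[0,0,-5,0,0,0],[0,0,-9,0,0,0],[0,0,-13,0,0,0],[0,0,-17,0,0,0],[0,0,-17,0,0,0],[0,0,-17,0,0,0]]}}

```text
t: 2.85
position: [0.4477, -0.3495, 0.2011]
orientation: [3.138, 0.057, 0.006]
force: [-0.3, -0.5, -1.0]
opening: 0.0216
```

```bash
python3 -c "
from h import *
go(.578,-.0078,.20,2.2)
s=optics.capture('scene')
crop(s,110,100,230,215,6,'pics/s3.png')
go(.578,-.0078,.20,2.2)"
```

```text
t 2.85 pos [ 0.4477 -0.3495  0.2011] jaw 2.07 open 0.0216 F [-0.3 -0.5 -1. ]
shift cm [ 14.26 -33.68   0.04] turn deg [ 0.2  -0.21 -0.13]
t 2.9 pos [ 0.4471 -0.349   0.1989] jaw 2.07 open 0.022 F [-0.2 -0.7 -1.3]
shift cm [ 14.32 -33.63  -0.13] turn deg [ 0.05 -0.05 -0.13]
```

View pics/s3.png

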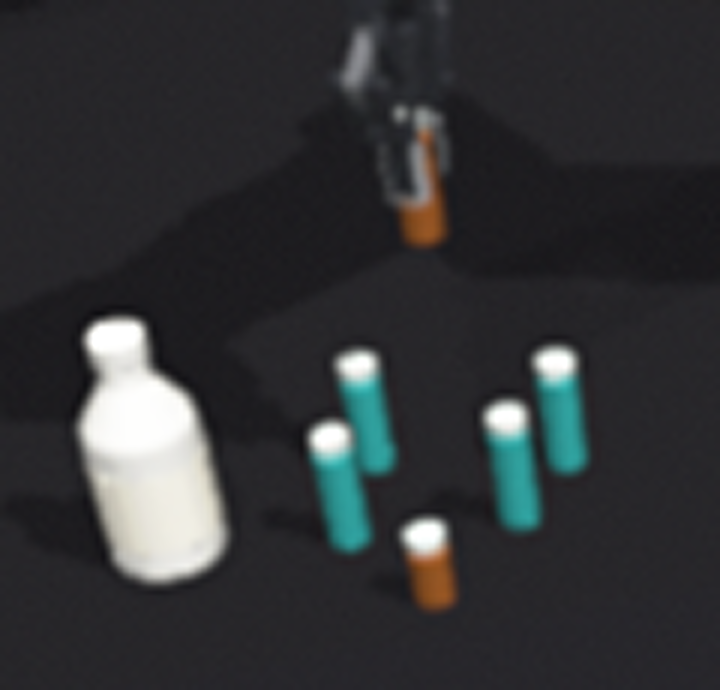

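{"method": "step_arm", "body": {"motion": [[1.8,-4.1,0,0,0,0],[3.5,-8.2,0,0,0,0],[5.2,-12.3,0,0,0,0],[7,-16.5,0,0,0,0],[8.7,-20.5,0,0,0,0],[10.4,-24.5,0,0,0,0],[12.5,-29.4,0,0,0,0],[13.8,-32.5,0,0,0,0]]}}

```text
t: 3.57
position: [0.5659, -0.0355, 0.1967]
orientation: [-3.141, -0.057, 0.004]
force: [0.5, -0.5, 0.3]
opening: 0.0219
```

{"method": "step_arm", "body": {"motion": [[0.5,-1.1,0,0,0,0],[0.5,-1.1,0,0,0,0],[0.5,-1.1,0,0,0,0],[0.5,-1.1,0,0,0,0]]}}

```text
t: 3.9
position: [0.5702, -0.0276, 0.1975]
orientation: [3.141, 0.055, -0.002]
force: [-0.5, -0.4, -0.5]
opening: 0.0218
```

```bash
python3 -c "
from h import *
go(.578,-.0078,.16,2.2)
t=optics.capture('top');s=optics.capture('scene')
np.save('c1.npy',[t,s],allow_pickle=True)
crop(t,215,175,275,235,10,'pics/t4.png');crop(s,230,110,330,200,8,'pics/s4.png')
go(.578,-.0078,.16,2.2)"
```

```text
t 3.9 pos [ 0.5702 -0.0276  0.1975] jaw 2.02 open 0.0218 F [-0.5 -0.4 -0.5]
shift cm [ 0.85 -1.96  3.75] turn deg [-0.    0.09 -0.18]
t 4.0 pos [ 0.5704 -0.0279  0.198 ] jaw 1.98 open 0.022 F [ 0.5  0.3 -0.8]
shift cm [ 0.84 -1.98  3.8 ] turn deg [-0.    0.04 -0.22]
```

View pics/s4.png

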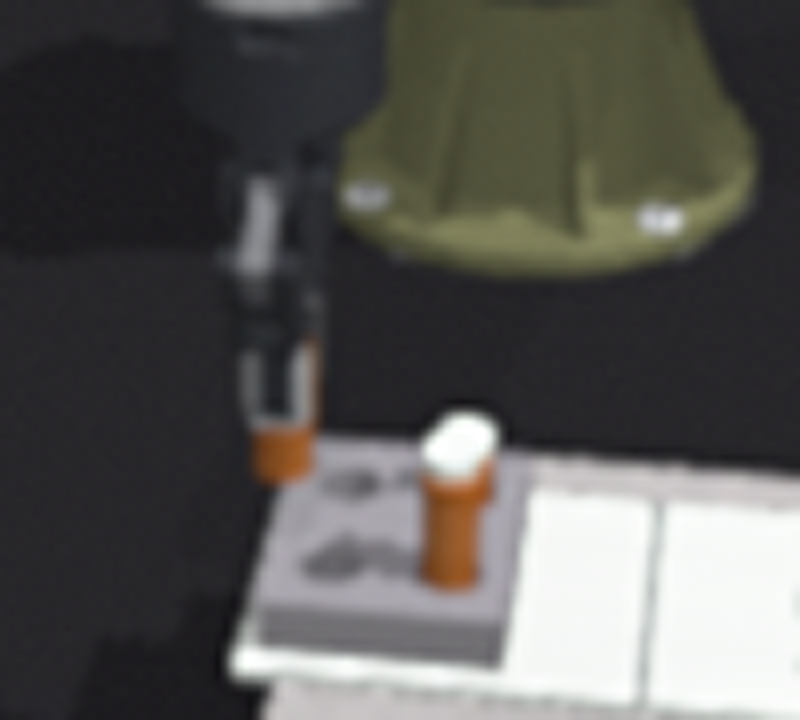

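View pics/t4.png

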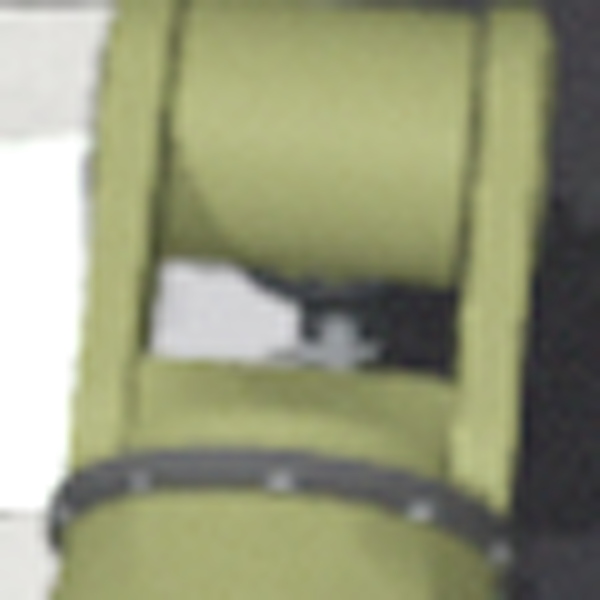

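```bash
cat >> h.py <<'E'
def amber(c,x0,y0,x1,y1,f=8):
    I=cv2.resize(c["img"][y0:y1,x0:x1],None,fx=f,fy=f,interpolation=cv2.INTER_CUBIC).astype(int)
    return (I[...,2]-I[...,0]>60)
E
python3 - <<'E'
from h import *
t,s=np.load("c1.npy",allow_pickle=True)
for n,(x0,y0,x1,y1) in dict(held=(255,158,275,176),rack=(280,165,295,188)).items():
    m=amber(s,x0,y0,x1,y1)
    for r in range(0,m.shape[0],8):
        xs=np.nonzero(m[r])[0]
        if len(xs)>8: print(n,"row",round((r+.5)/8-.5+y0,2),"L",round((xs[0]+.5)/8-.5+x0,2),"R",round((xs[-1]+.5)/8-.5+x0,2))
# predicted silhouette: cylinder r=11.25
def sil(x,y,z):
    a=np.linspace(0,2*np.pi,72); return proj(s,np.c_[x+.01125*np.cos(a),y+.01125*np.sin(a),np.full(72,z)])
for nm,(x,y,z) in dict(held=(.5704,-.0279,.168),held2=(.5704,-.0279,.178),rack=(.5764,.0384,.14),rack2=(.5764,.0384,.15)).items():
    p=sil(x,y,z); print(nm,"v centre",p[:,1].mean().round(2),"bottom",p[:,1].max().round(2),"L",p[:,0].min().round(2),"R",p[:,0].max().round(2))
E
```

```text
held row 163.56 L 264.19 R 268.44
held row 164.56 L 262.06 R 268.31
held row 165.56 L 261.94 R 268.19
held row 166.56 L 261.94 R 268.19
held row 167.56 L 261.94 R 268.19
held row 168.56 L 262.19 R 267.81
held row 169.56 L 263.31 R 265.69
rack row 168.56 L 289.31 R 290.69
rack row 169.56 L 283.19 R 290.69
rack row 170.56 L 282.81 R 290.81
rack row 171.56 L 283.06 R 290.69
rack row 172.56 L 283.31 R 289.94
rack row 173.56 L 283.31 R 289.19
rack row 174.56 L 283.31 R 289.06
rack row 175.56 L 283.31 R 288.94
rack row 176.56 L 283.31 R 288.94
rack row 177.56 L 283.19 R 288.94
rack row 178.56 L 283.06 R 288.81
rack row 179.56 L 282.94 R 288.81
rack row 180.56 L 282.81 R 288.81
rack row 181.56 L 283.06 R 288.81
rack row 182.56 L 284.06 R 288.31
held v centre 168.14 bottom 170.18 L 261.43 R 268.78
held2 v centre 165.41 bottom 167.43 L 261.38 R 268.77
rack v centre 178.94 bottom 181.05 L 282.39 R 289.76
rack2 v centre 176.26 bottom 178.37 L 282.46 R 289.86
```

{"method": "step_arm", "body": {"motion": [[0.4,-1,0,0,0,0],[0.8,-1.9,0,0,0,0],[0.8,-1.9,1,0,0,0],[0.8,-1.9,2.5,0,0,0],[0.8,-1.9,2.8,0,0,0],[0.8,-1.9,2.8,0,0,0]]}}

```text
t: 4.5
position: [0.5775, -0.0071, 0.1688]
orientation: [-3.141, -0.057, 0.004]
force: [0.9, 0.4, -0.8]
opening: 0.0215
```

```bash
python3 -c "
from h import *
go(.578,-.0083,.144,2.2)
s=optics.capture('scene')
np.save('c2.npy',[s,s],allow_pickle=True)
crop(s,230,110,330,200,8,'pics/s5.png')
go(.578,-.0083,.144,2.2)"
```

```text
t 4.5 pos [ 0.5775 -0.0071  0.1688] jaw 2.09 open 0.0215 F [ 0.9  0.4 -0.8]
shift cm [0.05 0.12 2.48] turn deg [-0.02  0.15 -0.11]
t 4.55 pos [ 0.5779 -0.0072  0.1699] jaw 2.08 open 0.0221 F [ 0.  -0.1 -0.1]
shift cm [0.01 0.11 2.59] turn deg [-0.    0.06 -0.12]
```

View pics/s5.png

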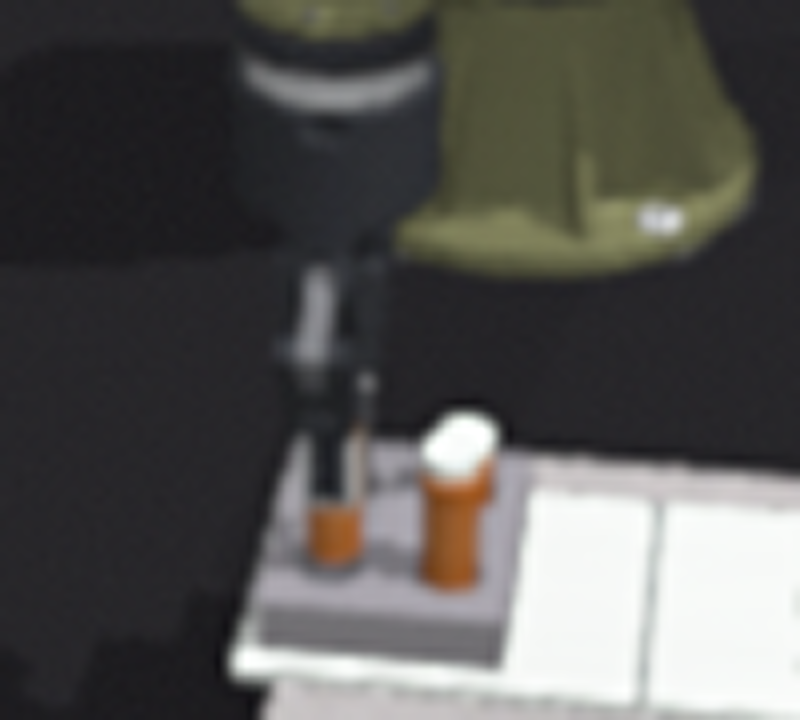

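{"method": "step_arm", "body": {"motion": [[0,0.1,0.3,0,0,0],[0,0.1,0.6,0,0,0],[0,0.1,0.8,0,0,0],[0,0.1,1.0,0,0,0],[0,0.1,1.2,0,0,0],[0,0.1,1.2,0,0,0]]}}

```text
t: 5.05
position: [0.578, -0.0082, 0.1579]
orientation: [-3.141, -0.057, 0.001]
force: [1.0, -0.1, -0.3]
opening: 0.0217
```

```bash
python3 -c "
from h import *
s=optics.capture('scene')
crop(s,230,110,330,200,8,'pics/s6.png')
go(.578,-.0083,.144,2.2);print(monitor.sense()['wrist_torque'])"
```

```text
t 5.1 pos [ 0.578  -0.0082  0.1581] jaw 2.08 open 0.0221 F [0.8 0.5 0.2]
shift cm [-0.    0.01  1.41] turn deg [-0.    0.02 -0.12]
[ 0.02334537  0.08447429 -0.02538269]
```

View pics/s6.png

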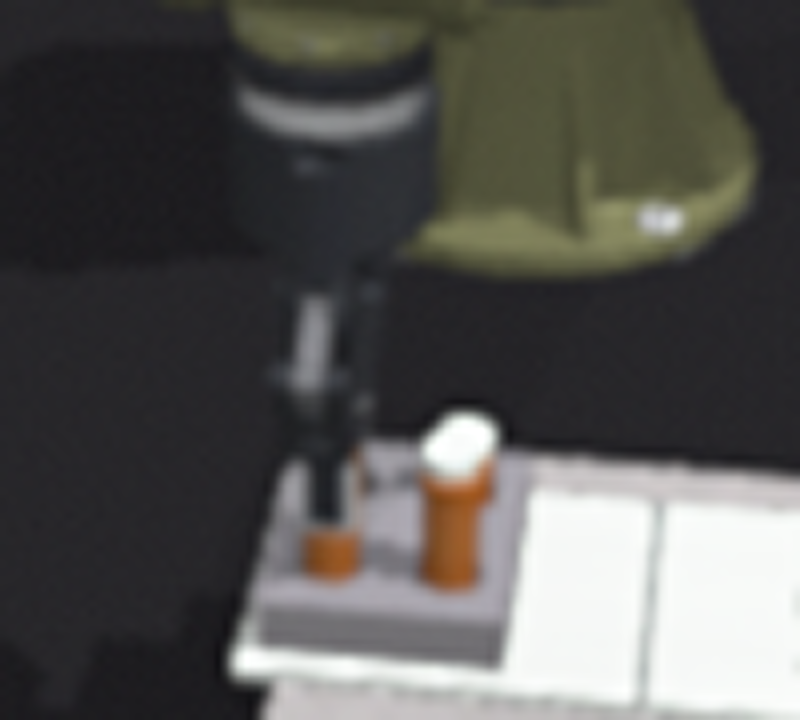

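{"method": "step_arm", "body": {"motion": [[0,0,0.3,0,0,0],[0,0,0.6,0,0,0],[0,0,0.9,0,0,0],[0,0,1.2,0,0,0],[0,0,1.3,0,0,0],[0,0,1.3,0,0,0]]}}

```text
t: 5.6
position: [0.578, -0.0082, 0.1449]
orientation: [-3.141, -0.057, 0.001]
force: [0.2, 0.3, -0.4]
opening: 0.0218
```

```bash
python3 -c "
from h import *
go(.578,-.0083,.144,2.2);print(monitor.sense()['wrist_torque'])"
```

```text
t 5.6 pos [ 0.578  -0.0082  0.1449] jaw 2.08 open 0.0218 F [ 0.2  0.3 -0.4]
shift cm [0.   0.01 0.09] turn deg [-0.01  0.04 -0.12]
[-0.01758105  0.01259936  0.0333324 ]
```

{"method": "step_arm", "body": {"motion": [[0,0,0.1,0,0,0],[0,0,0.15,0,0,0],[0,0,0.2,0,0,0]]}}

```text
t: 5.85
position: [0.5783, -0.0083, 0.1438]
orientation: [3.141, 0.057, 0.001]
force: [-2.4, -0.2, 8.3]
opening: 0.0218
```

```bash
python3 -c "
from h import *
go(.578,-.0083,.144,2.2)"
```

```text
t 5.85 pos [ 0.5783 -0.0083  0.1438] jaw 2.08 open 0.0218 F [-2.4 -0.2  8.3]
shift cm [-0.03  0.   -0.02] turn deg [ 0.01 -0.04 -0.12]
```

{"method": "step_arm", "body": {"motion": [[0,0,-0.1,0,0,0],[0,0,-0.1,0,0,0],[0,0,-0.1,0,0,0],[0,0,-0.1,0,0,0]], "hand": 3.6}}

```text
t: 6.18
position: [0.5781, -0.0083, 0.1443]
orientation: [-3.141, -0.057, 0.0]
force: [0.4, -0.3, -0.2]
opening: 0.0358
```

{"method": "step_arm", "body": {"motion": [[0,0,-1,0,0,0],[0,0,-3,0,0,0],[0,0,-5.5,0,0,0],[0,0,-8,0,0,0],[0,0,-8,0,0,0]], "hand": 4.2}}

```text
t: 6.6
position: [0.5796, -0.0083, 0.2302]
orientation: [3.14, 0.057, 0.012]
force: [0.2, 0.0, 0.5]
opening: 0.0424
```

```bash
python3 -c "
from h import *
go(.5622,-.3237,.2,2.2)
s=optics.capture('scene')
np.save('c2.npy',[s,s],allow_pickle=True)
crop(s,230,110,330,200,8,'pics/s7.png')
go(.5622,-.3237,.2,2.2)"
```

```text
t 6.6 pos [ 0.5796 -0.0083  0.2302] jaw 2.08 open 0.0424 F [0.2 0.  0.5]
shift cm [-2.91 31.45  3.03] turn deg [ 0.05 -0.45 -0.12]
t 6.65 pos [ 0.579  -0.0083  0.2276] jaw 2.08 open 0.0418 F [ 0.8  0.4 -0.6]
shift cm [-2.84 31.46  2.76] turn deg [ 0.03 -0.29 -0.12]
```

View pics/s7.png

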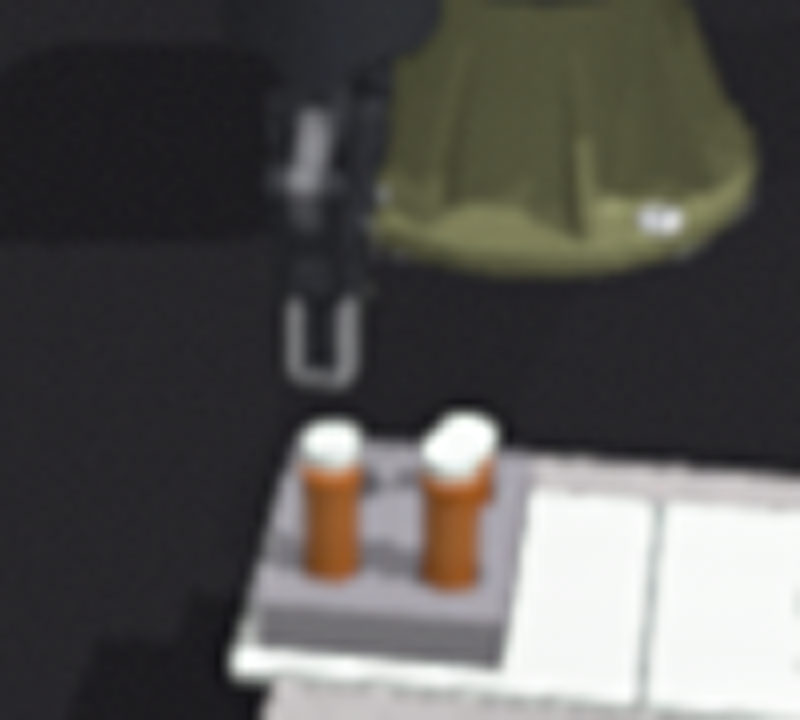

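{"method": "step_arm", "body": {"motion": [[-0.4,4.1,0,0,0,0],[-2.8,31.5,0,0,0,0],[-2.8,31.5,0,0,0,0],[-2.8,31.5,0,0,0,0],[-2.8,31.5,3,0,0,0],[-2.8,31.5,6,0,0,0],[-2.8,31.5,8.5,0,0,0],[-2.8,31.5,8.5,0,0,0]]}}

```text
t: 7.32
position: [0.5613, -0.3187, 0.1442]
orientation: [3.141, 0.056, 0.001]
force: [1.7, 0.2, -0.8]
opening: 0.0423
```

{"method": "step_arm", "body": {"motion": [[0,0,0,0,0,0],[0,0,0,0,0,0]]}}

```text
t: 7.48
position: [0.5606, -0.3177, 0.1427]
orientation: [-3.139, -0.053, 0.006]
force: [-0.6, 0.4, 0.7]
opening: 0.0417
```

```bash
python3 -c "
from h import *
go(.5622,-.3237,.02,2.2)
t=optics.capture('top')
crop(t,215,175,275,235,10,'pics/t8.png')
go(.5622,-.3237,.02,2.2)"
```

```text
t 7.48 pos [ 0.5606 -0.3177  0.1427] jaw 1.94 open 0.0417 F [-0.6  0.4  0.7]
shift cm [ 0.18  0.64 12.26] turn deg [-0.15  0.21 -0.26]
t 7.53 pos [ 0.5616 -0.3169  0.1445] jaw 2.03 open 0.0417 F [0.5 0.7 0.3]
shift cm [ 0.05  0.7  12.45] turn deg [-0.06  0.07 -0.17]
```

View pics/t8.png

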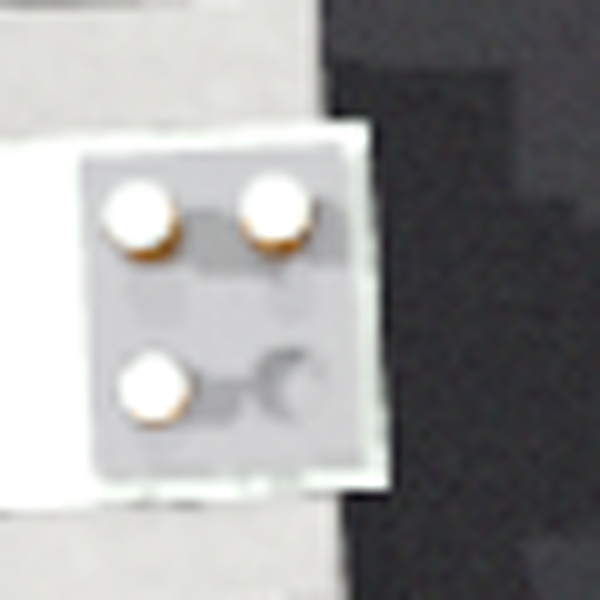

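{"method": "step_arm", "body": {"motion": [[0.1,0.7,2,0,0,0],[0.1,0.7,5,0,0,0],[0.1,0.7,8,0,0,0],[0.1,0.7,10.5,0,0,0],[0.1,0.7,12.3,0,0,0],[0.1,0.7,12.3,0,0,0],[0.1,0.7,12.3,0,0,0]]}}

```text
t: 8.12
position: [0.5638, -0.3229, 0.0232]
orientation: [3.141, 0.059, 0.0]
force: [0.2, -0.4, 0.6]
opening: 0.042
```

```bash
python3 -c "
from h import *
s=optics.capture('scene')
crop(s,110,130,230,215,6,'pics/s9.png')
go(.5622,-.3237,.02,2.2)"
```

```text
t 8.17 pos [ 0.5643 -0.3234  0.0243] jaw 2.14 open 0.0419 F [ 0.4 -0.6  0.9]
shift cm [-0.21  0.02  0.43] turn deg [ 0.08 -0.11 -0.06]
```

View pics/s9.png

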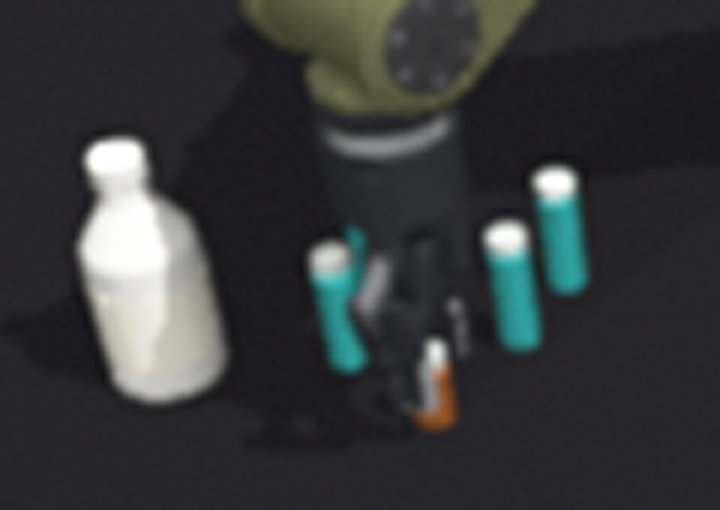

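{"method": "step_arm", "body": {"motion": [[-0.2,0,0.3,0,0,0],[-0.2,0,0.3,0,0,0],[-0.2,0,0.3,0,0,0]]}}

```text
t: 8.42
position: [0.5614, -0.324, 0.0203]
orientation: [3.14, 0.057, 0.002]
force: [0.7, -0.0, -0.3]
opening: 0.0415
```

{"method": "step_arm", "body": {"motion": [[0,0,0,0,0,0],[0,0,0,0,0,0],[0,0,0,0,0,0],[0,0,0,0,0,0],[0,0,0,0,0,0]], "hand": 1.5}}

```text
t: 8.83
position: [0.5614, -0.3241, 0.0198]
orientation: [3.141, 0.057, 0.001]
force: [-0.2, 0.5, 6.0]
opening: 0.0213
```

```bash
python3 -c "
from h import *
s=optics.capture('scene')
crop(s,110,130,230,215,6,'pics/s10.png')
go(.5622,-.3237,.02,2.2)"
```

```text
t 8.88 pos [ 0.5614 -0.324   0.0198] jaw 2.08 open 0.0212 F [-0.9  1.6  6.1]
shift cm [ 0.08 -0.03 -0.02] turn deg [ 0.03 -0.03 -0.12]
```

View pics/s10.png

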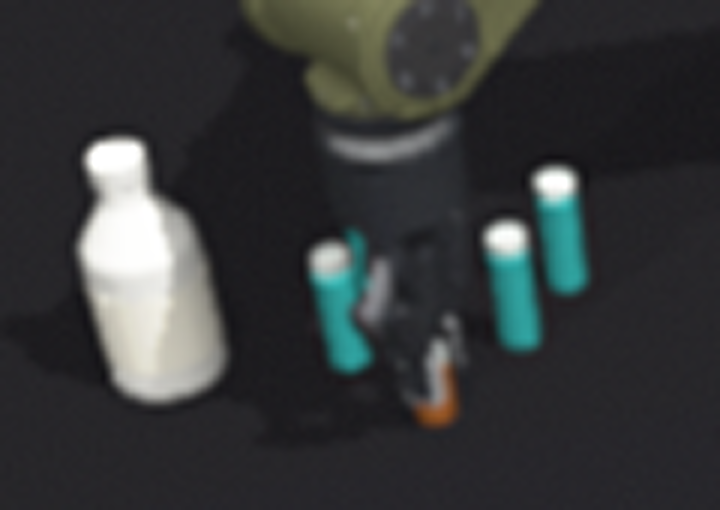

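{"method": "step_arm", "body": {"motion": [[0,0,-2,0,0,0],[0,0,-5,0,0,0],[0,0,-9,0,0,0],[0,0,-13,0,0,0],[0,0,-17,0,0,0],[0,0,-17,0,0,0],[0,0,-17,0,0,0]]}}

```text
t: 9.47
position: [0.5618, -0.3243, 0.1917]
orientation: [3.139, 0.057, 0.006]
force: [-1.4, 0.2, -0.9]
opening: 0.0214
```

```bash
python3 -c "
from h import *
s=optics.capture('scene')
crop(s,110,100,230,215,6,'pics/s11.png')
go(.5221,-.0105,.19,2.2)"
```

```text
t 9.52 pos [ 0.5611 -0.3238  0.1892] jaw 2.08 open 0.0212 F [ 0.3  0.  -1.3]
shift cm [ -2.77 -31.45  -0.08] turn deg [ 0.01 -0.02 -0.12]
```

View pics/s11.png

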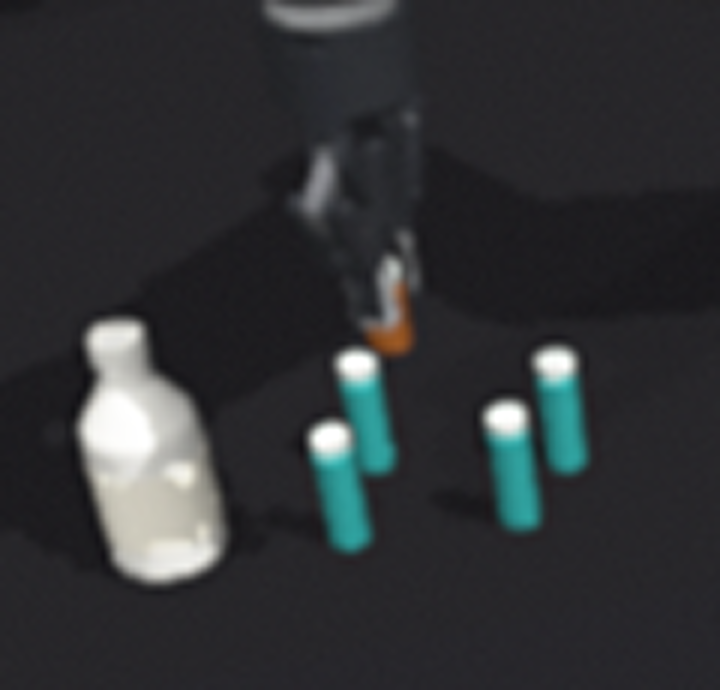

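Run:
```python
from h import *
s=optics.capture('scene')
crop(s,160,130,190,165,20,'pics/s12.png')
P=monitor.sense()["position"]; a=np.linspace(0,2*np.pi,60)
big=cv2.imread('pics/s12.png')
for z in (P[2]-.02,P[2]+.0,):
    q=(proj(s,np.c_[P[0]+.01125*np.cos(a),P[1]+.01125*np.sin(a),np.full(60,z)])-[160,130]+.5)*20-.5
    cv2.polylines(big,[q.astype(int)],True,(0,255,0),1)
cv2.imwrite('pics/s12.png',big); print(P)
```

```text
[ 0.56076539 -0.32362761  0.18795139]
```

View pics/s12.png

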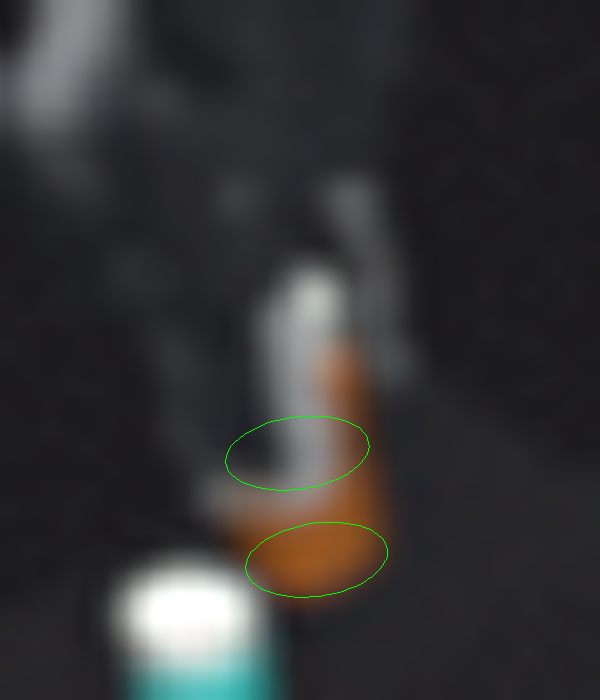

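{"method": "step_arm", "body": {"motion": [[-0.3,-4,0,0,0,0],[-0.7,-8,0,0,0,0],[-2.6,-29,0,0,0,0],[-2.6,-29,0,0,0,0],[-2.6,-29,0,0,0,0],[-2.6,-29,0,0,0,0],[-2.6,-29,0,0,0,0],[-2.6,-29,0,0,0,0]]}}

```text
t: 10.23
position: [0.5231, -0.0296, 0.1877]
orientation: [-3.139, -0.064, 0.005]
force: [0.5, -0.1, -0.4]
opening: 0.0212
```

{"method": "step_arm", "body": {"motion": [[0,0,0,0,0,0],[0,0,0,0,0,0],[0,0,0,0,0,0]]}}

```text
t: 10.48
position: [0.5246, -0.0359, 0.1884]
orientation: [-3.141, -0.055, 0.002]
force: [-0.0, -0.2, -0.0]
opening: 0.0212
```

```bash
python3 -c "
from h import *
s=optics.capture('scene')
crop(s,230,110,330,200,8,'pics/s13.png')
go(.5221,-.0105,.155,2.2)"
```

```text
t 10.53 pos [ 0.5246 -0.0361  0.1886] jaw 1.99 open 0.0214 F [-0.7 -0.2  0.8]
shift cm [-0.16 -2.57  3.36] turn deg [-0.    0.06 -0.21]
```

View pics/s13.png

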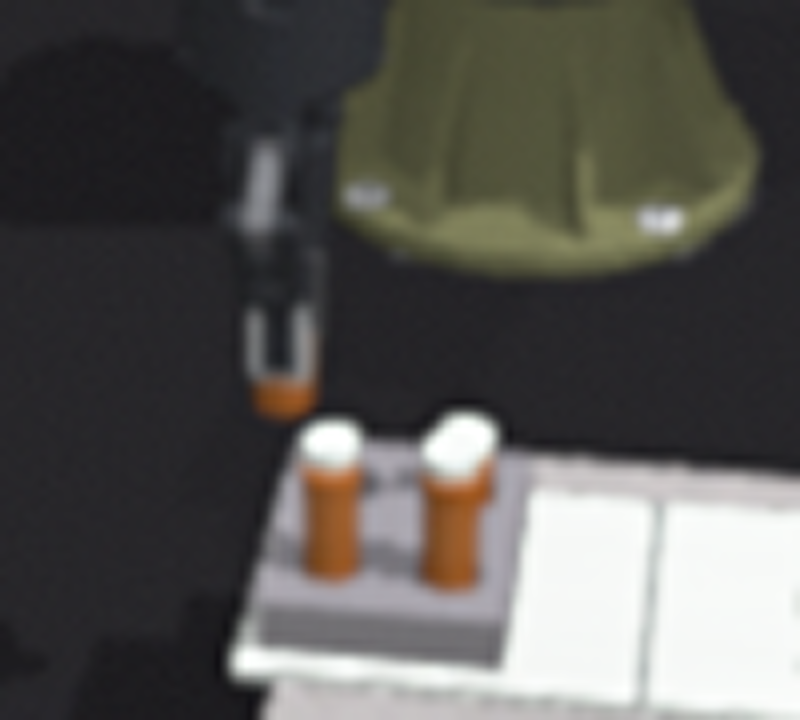

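{"method": "step_arm", "body": {"motion": [[-0.2,-1.3,0,0,0,0],[-0.2,-2.6,0,0,0,0],[-0.2,-2.6,1,0,0,0],[-0.2,-2.6,2.2,0,0,0],[-0.2,-2.6,2.8,0,0,0],[-0.2,-2.6,2.8,0,0,0]]}}

```text
t: 11.03
position: [0.521, -0.0089, 0.1595]
orientation: [-3.141, -0.057, 0.004]
force: [-0.1, 0.5, -0.3]
opening: 0.0209
```

```bash
python3 -c "
from h import *
s=optics.capture('scene');t=optics.capture('top')
crop(s,230,110,330,200,8,'pics/s14.png')
crop(t,215,175,275,235,10,'pics/t14.png')
go(.5221,-.0105,.15,2.2)"
```

```text
t 11.13 pos [ 0.5218 -0.0091  0.1612] jaw 2.08 open 0.0213 F [ 0.2  0.3 -0.2]
shift cm [0.03 0.14 1.12] turn deg [-0.    0.02 -0.12]
```

View pics/s14.png

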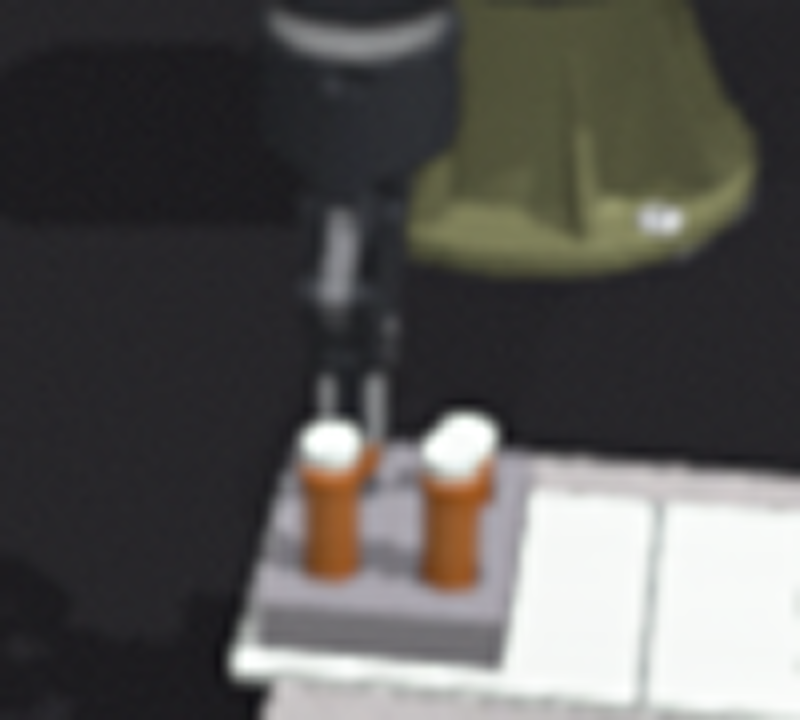

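View pics/t14.png

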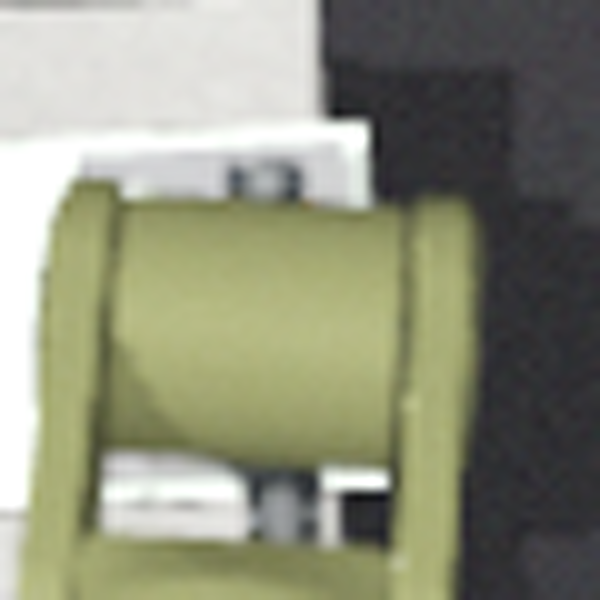

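{"method": "step_arm", "body": {"motion": [[0,0.1,0.2,0,0,0],[0,0.1,0.5,0,0,0],[0,0.1,0.8,0,0,0],[0,0.1,1.0,0,0,0],[0,0.1,1.2,0,0,0],[0,0.1,1.2,0,0,0]]}}

```text
t: 11.63
position: [0.5216, -0.0101, 0.1488]
orientation: [-3.141, -0.057, 0.001]
force: [0.2, -0.1, -0.5]
opening: 0.0215
```

```bash
python3 -c "
from h import *
go(.5221,-.0105,.1338,2.2);print(monitor.sense()['wrist_torque'])"
```

```text
t 11.63 pos [ 0.5216 -0.0101  0.1488] jaw 2.07 open 0.0215 F [ 0.2 -0.1 -0.5]
shift cm [0.05 0.04 1.5 ] turn deg [-0.    0.03 -0.13]
[0.05688743 0.00327481 0.00922561]
```

{"method": "step_arm", "body": {"motion": [[0,0,0.3,0,0,0],[0,0,0.6,0,0,0],[0,0,0.9,0,0,0],[0,0,1.1,0,0,0],[0,0,1.3,0,0,0],[0,0,1.3,0,0,0]]}}

```text
t: 12.13
position: [0.5216, -0.01, 0.1358]
orientation: [-3.141, -0.057, 0.001]
force: [0.9, 0.9, -0.9]
opening: 0.021
```

{"method": "step_arm", "body": {"motion": [[0,0,0.1,0,0,0],[0,0,0.2,0,0,0],[0,0,0.25,0,0,0]]}}

```text
t: 12.38
position: [0.5218, -0.0101, 0.1338]
orientation: [3.141, 0.057, 0.0]
force: [-1.7, 0.8, 4.2]
opening: 0.0212
```

{"method": "step_arm", "body": {"motion": [[0,0,0,0,0,0],[0,0,0,0,0,0],[0,0,0,0,0,0],[0,0,0,0,0,0]], "hand": 3.4}}

```text
t: 12.72
position: [0.5218, -0.0101, 0.1338]
orientation: [3.141, 0.057, 0.0]
force: [-1.0, 0.4, -0.4]
opening: 0.0338
```

{"method": "step_arm", "body": {"motion": [[0,0,-1,0,0,0],[0,0,-3,0,0,0],[0,0,-5.5,0,0,0],[0,0,-8.5,0,0,0],[0,0,-11,0,0,0],[0,0,-11,0,0,0]]}}

```text
t: 13.22
position: [0.5232, -0.0102, 0.2497]
orientation: [3.14, 0.057, 0.013]
force: [-0.4, -0.2, 0.9]
opening: 0.0339
```

```bash
python3 -c "
from h import *
go(.5221,-.0105,.1338,2.2)
s=optics.capture('scene')
crop(s,230,110,390,230,5,'pics/s15.png')"
```

```text
t 13.22 pos [ 0.5232 -0.0102  0.2497] jaw 2.08 open 0.0339 F [-0.4 -0.2  0.9]
shift cm [-0.21  0.02 11.59] turn deg [ 0.06 -0.47 -0.12]
```

View pics/s15.png

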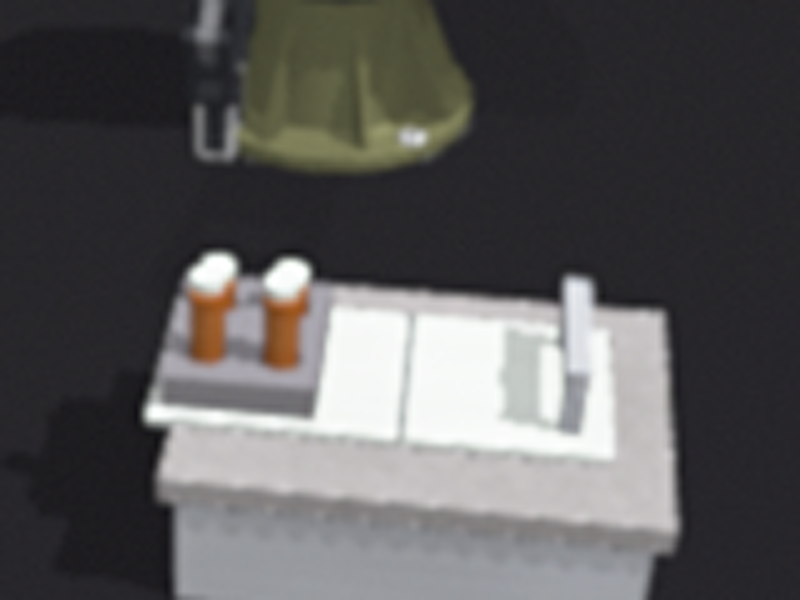

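```bash
python3 -c "
from h import *
go(.5413,.2134,.22,92.2); print(monitor.sense()['q'].round(2))"
```

```text
t 13.27 pos [ 0.5226 -0.0101  0.247 ] jaw 2.08 open 0.0341 F [-0.5  0.  -1.4]
shift cm [  2.67 -22.27   2.7 ] turn deg [  0.26  -0.21 -90.12]
[-0.09  0.22  1.58  0.    1.33 -0.13]
```

{"method": "step_arm", "body": {"motion": [[2.7,-22.3,0,0,0,-45],[2.7,-22.3,0,0,0,-45],[2.7,-22.3,0,0,0,-90],[2.7,-22.3,0,0,0,-90],[2.7,-22.3,0,0,0,-90],[2.7,-22.3,0,0,0,-90],[2.7,-22.3,0,0,0,-90],[2.7,-22.3,0,0,0,-90]], "hand": 5}}

```text
t: 13.93
position: [0.5401, 0.2151, 0.2428]
orientation: [-2.722, -1.567, 0.003]
force: [0.8, 0.1, -0.1]
opening: 0.0501
```

```bash
python3 -c "
from h import *
go(.5413,.2134,.22,92.2)"
```

```text
t 13.93 pos [0.5401 0.2151 0.2428] jaw 59.86 open 0.0501 F [ 0.8  0.1 -0.1]
shift cm [-0.08  0.19  2.28] turn deg [ -0.09   0.05 -32.34]
```

{"method": "step_arm", "body": {"motion": [[0,0,0,0,0,-32.5],[0,0,0,0,0,-32.5],[0,0,0,0,0,-32.5],[0,0,0,0,0,-32.5],[0,0,1,0,0,-32.5],[0,0,2,0,0,-32.5],[0,0,2,0,0,-32.5],[0,0,2,0,0,-32.5]]}}

```text
t: 14.6
position: [0.5403, 0.2136, 0.2229]
orientation: [-2.187, -2.254, 0.003]
force: [-1.0, 0.2, -0.2]
opening: 0.0502
```

```bash
python3 -c "
from h import *
go(.5413,.2134,.129,92.2)
t=optics.capture('top');s=optics.capture('scene')
np.save('c3.npy',[t,s],allow_pickle=True)
crop(t,150,165,270,250,6,'pics/t16.png')
crop(s,240,110,380,230,5,'pics/s16.png')
go(.5413,.2134,.129,92.2)"
```

```text
t 14.6 pos [0.5403 0.2136 0.2229] jaw 91.72 open 0.0502 F [-1.   0.2 -0.2]
shift cm [-0.02  0.12  9.39] turn deg [-0.11  0.03 -0.48]
t 14.7 pos [0.5407 0.2138 0.224 ] jaw 91.78 open 0.05 F [ 0.3 -0.1  0.6]
shift cm [-0.04  0.06  9.5 ] turn deg [ 0.   -0.   -0.42]
```

View pics/s16.png

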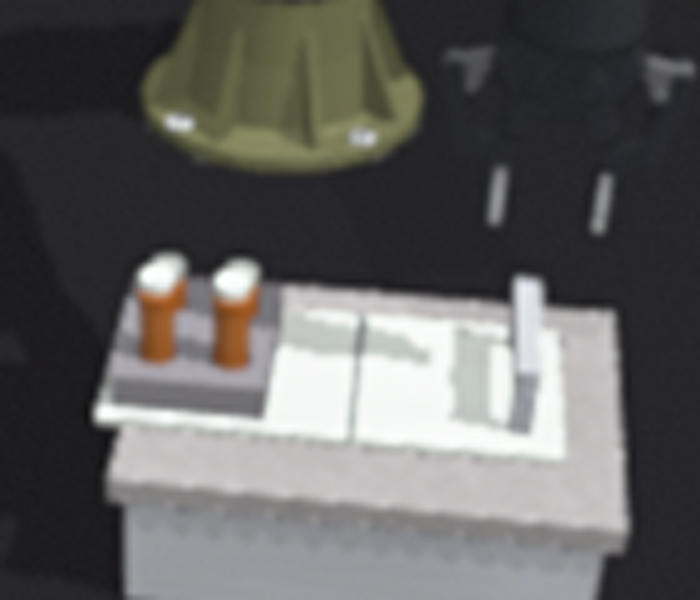

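View pics/t16.png

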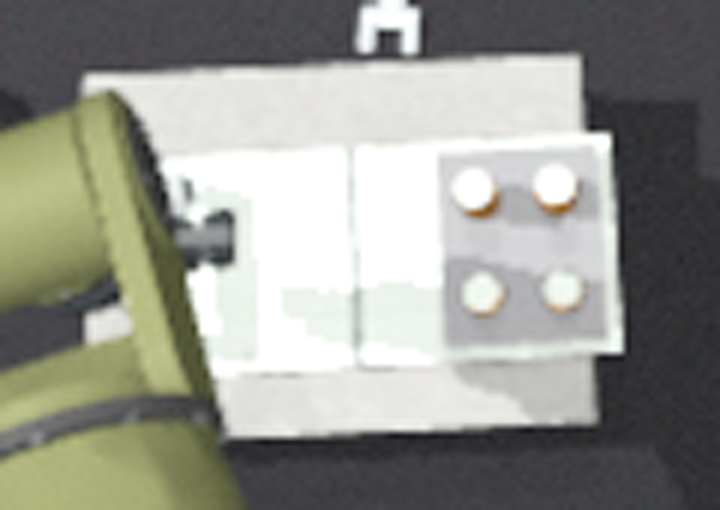

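Run:
```python
from h import *
t,s=np.load("c0.npy",allow_pickle=True)
crop(t,168,185,200,232,16,"pics/t_h.png")
for z,p in ((.156,[.5413,.2134]),(.156,[.5403,.2143])):
    print(proj(t,[*p,z]),(proj(t,[*p,z])[0]-[168,185]+.5)*16-.5)
    print((proj(t,[[p[0]+.05,p[1]+.002,z],[p[0]-.05,p[1]-.002,z]])-[168,185]+.5)*16-.5)
```

```text
[[178.20531384 207.69088928]] [170.78502144 370.55422847]
[[162.74222773 138.76953169]
 [178.95265889 604.74748439]]
[[177.94098797 207.98790046]] [166.55580758 375.3064073 ]
[[158.53327533 143.47215908]
 [174.70313087 609.54952016]]
```

View pics/t_h.png

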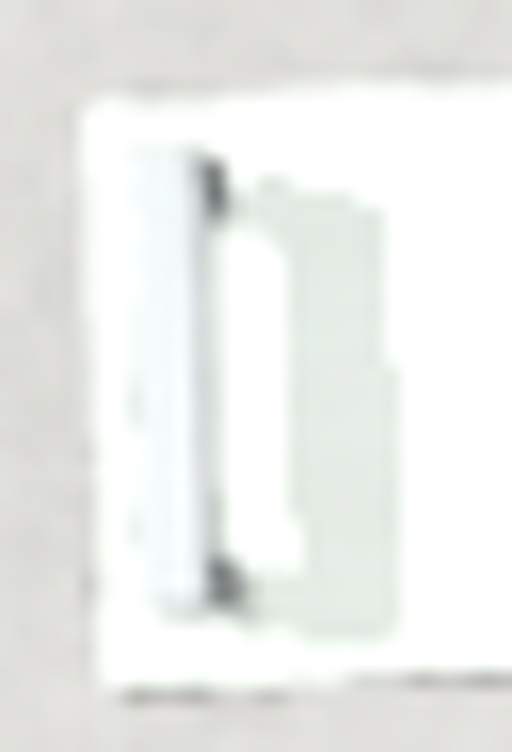

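{"method": "step_arm", "body": {"motion": [[0,0,2.5,0,0,-0.3],[0,0,5,0,0,-0.3],[0,0,7.5,0,0,-0.3],[0,0,9.4,0,0,-0.3],[0,0,9.4,0,0,-0.3],[0,0,9.4,0,0,-0.3]]}}

```text
t: 15.2
position: [0.5407, 0.2138, 0.13]
orientation: [-2.18, -2.262, 0.001]
force: [0.5, 1.0, 1.0]
opening: 0.0499
```

```bash
python3 -c "
from h import *
s=optics.capture('scene')
crop(s,270,110,390,230,6,'pics/s17.png')
go(.5413,.2134,.129,92.2)"
```

```text
t 15.25 pos [0.5412 0.2139 0.1311] jaw 92.14 open 0.0502 F [1.  0.2 0.5]
shift cm [-0.05  0.    0.21] turn deg [ 0.08 -0.02 -0.06]
```

View pics/s17.png

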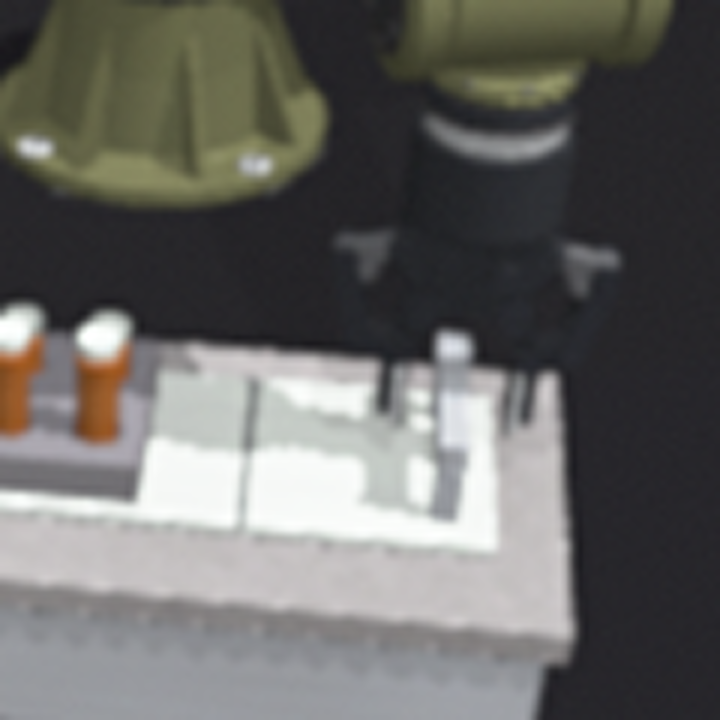

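{"method": "step_arm", "body": {"motion": [[0,0,0,0,0,0],[0,0,0,0,0,0],[0,0,0,0,0,0],[0,0,0,0,0,0],[0,0,0,0,0,0],[0,0,0,0,0,0]], "hand": 1.0, "newtons": 80}}

```text
t: 15.75
position: [0.5412, 0.2139, 0.1313]
orientation: [2.178, 2.262, 0.003]
force: [-1.3, -0.8, 7.5]
opening: 0.0146
```

```bash
python3 -c "
from h import *
go(.5413,.2134,.129,92.2)
print(monitor.sense()['wrist_torque'])"
```

```text
t 15.75 pos [0.5412 0.2139 0.1313] jaw 92.16 open 0.0146 F [-1.3 -0.8  7.5]
shift cm [-0.05  0.    0.23] turn deg [ 0.13 -0.03 -0.04]
[-0.20328432  0.20086592 -0.10358794]
```

{"method": "step_arm", "body": {"motion": [[-0.2,0,0,0,0,0],[-0.6,0,0,0,0,0],[-1.2,0,0,0,0,0],[-1.9,0,0,0,0,0],[-2.6,0,0,0,0,0],[-3.2,-0.1,0,0,0,0],[-3.7,-0.1,0,0,0,0],[-4,-0.1,0,0,0,0]]}}

```text
t: 16.42
position: [0.5418, 0.1743, 0.1313]
orientation: [2.179, 2.263, 0.005]
force: [-1.0, 7.1, 5.0]
opening: 0.0144
```

```bash
python3 -c "
from h import *
t=optics.capture('top');s=optics.capture('scene')
np.save('c4.npy',[t,s],allow_pickle=True)
crop(s,230,110,390,230,5,'pics/s18.png')
crop(t,150,165,270,250,6,'pics/t18.png')
go(.5413,.2134,.1313,92.2)
print(monitor.sense()['wrist_torque'])"
```

```text
t 16.52 pos [0.5418 0.1739 0.1312] jaw 92.16 open 0.0147 F [-0.6  0.2  6.3]
shift cm [ 3.95  0.1  -0.  ] turn deg [ 0.15 -0.06 -0.04]
[0.05782975 0.13799805 0.01919035]
```

View pics/s18.png

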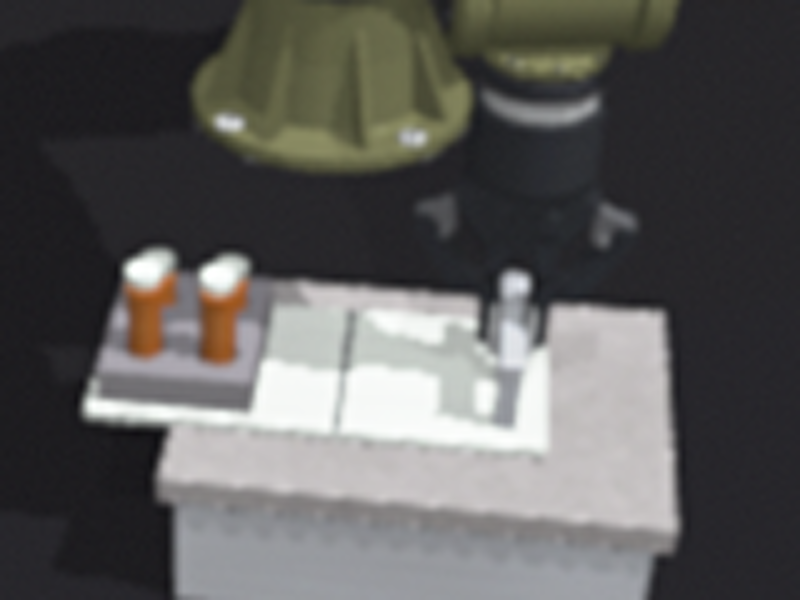

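View pics/t18.png

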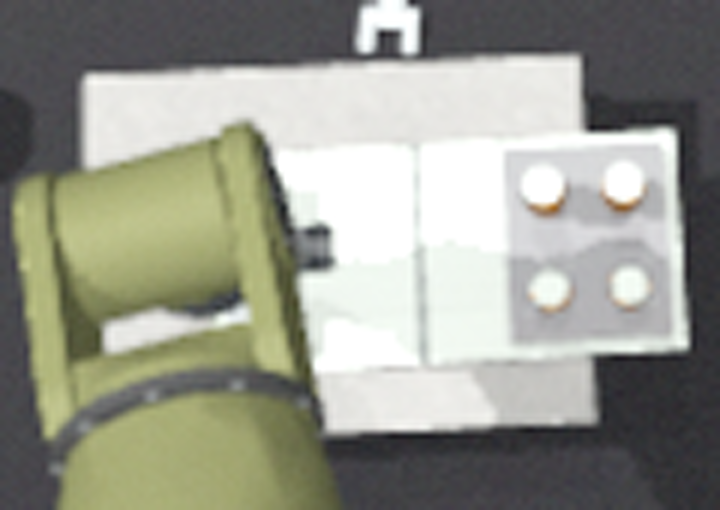

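{"method": "step_arm", "body": {"motion": [[-0.2,0,0.05,0,0,0],[-0.7,0,0.05,0,0,0],[-1.4,0,0.05,0,0,0],[-2.1,-0.05,0.05,0,0,0],[-2.8,-0.05,0.05,0,0,0],[-3.4,-0.05,0.05,0,0,0],[-3.8,-0.05,0.05,0,0,0],[-4,-0.05,0.05,0,0,0]]}}

```text
t: 17.18
position: [0.5431, 0.1346, 0.1312]
orientation: [2.178, 2.262, 0.007]
force: [-0.0, 8.9, 8.4]
opening: 0.0147
```

```bash
python3 -c "
from h import *
go(.5413,.2134,.1313,92.2)
print(monitor.sense()['wrist_torque'])"
```

```text
t 17.18 pos [0.5431 0.1346 0.1312] jaw 92.17 open 0.0147 F [-0.   8.9  8.4]
shift cm [7.89 0.11 0.01] turn deg [ 0.22 -0.12 -0.03]
[1.38169369 0.10080146 0.04156368]
```

{"method": "step_arm", "body": {"motion": [[-0.3,0,0,0,0,0],[-0.9,0,0,0,0,0],[-1.6,0,0,0,0,0],[-2.3,-0.05,0,0,0,0],[-3,-0.05,0,0,0,0],[-3.6,-0.05,0,0,0,0],[-4,-0.05,0,0,0,0],[-4,-0.05,0,0,0,0]]}}

```text
t: 17.85
position: [0.5442, 0.094, 0.1312]
orientation: [2.178, 2.262, 0.006]
force: [-0.2, 1.8, 10.7]
opening: 0.014
```

```bash
python3 -c "
from h import *
t=optics.capture('top');s=optics.capture('scene')
np.save('c5.npy',[t,s],allow_pickle=True)
crop(s,230,110,390,230,5,'pics/s19.png')
crop(t,180,165,300,250,6,'pics/t19.png')
go(.5413,.2134,.1313,92.2)
print(monitor.sense()['wrist_torque'])"
```

```text
t 17.95 pos [0.5442 0.094  0.1312] jaw 92.16 open 0.0146 F [-0.1  1.1 10.5]
shift cm [11.94  0.16 -0.  ] turn deg [ 0.21 -0.03 -0.04]
[0.13677882 0.18862603 0.02607436]
```

View pics/s19.png

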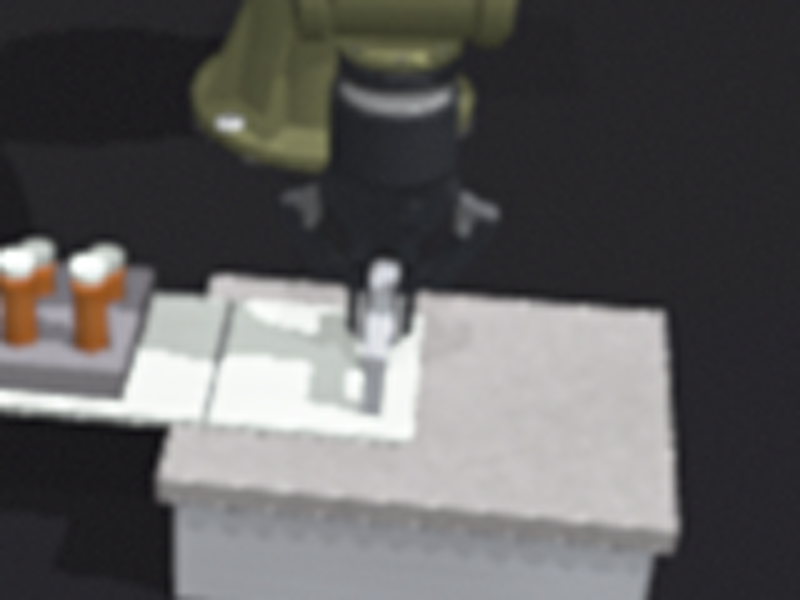

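View pics/t19.png

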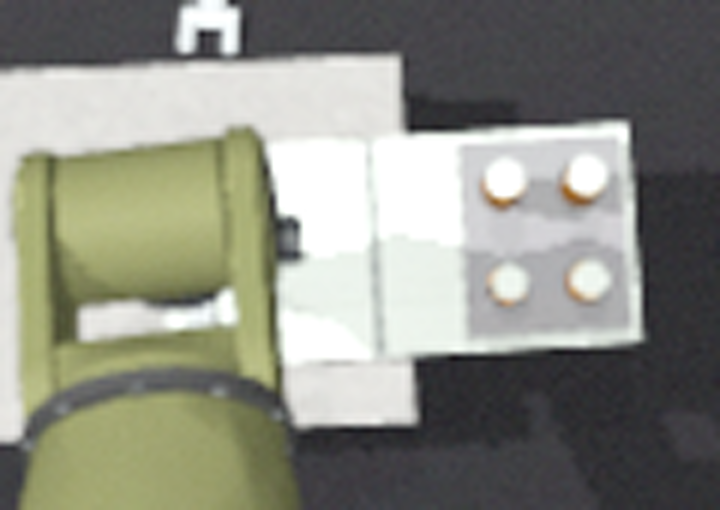

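```bash
cat > m.py <<'E'
from h import *
import sys
def run(f,my,half=.006):
    t,s=np.load(f,allow_pickle=True)
    for n,c,bx,by in(("top",t,0,0),("scene",s,.002,-.0017)):
        # mark at handle-derived location; stand edge pieces each side of tray
        mk=edge(c,(.49+bx,my-.002+by),(.605+bx,my+.0026+by),.108,dark=True,half=half)
        sa=.021; so=np.array([.5506+bx,.126+by]); R=np.array([[np.cos(sa),-np.sin(sa)],[np.sin(sa),np.cos(sa)]])
        W=lambda p: so+R@np.array(p)/1e3
        pts=[]
        for a,b in((-108,-82),(70,106)):
            try:
                e=edge(c,W((a,-150)),W((b,-150)),.1,half=.005,sgn=1,trim=.1,N=15); pts.append(e[0]); print("  seg",(R.T@(e[0]-so)*1e3).round(2),round(e[2]*1e3,2))
            except Exception as ex: print(ex)
        m=mk[0]; ang=np.arctan2(mk[1][1],mk[1][0])
        print(n,"mark",m.round(4),"ang",round(float(ang),4),"stand-frame",(R.T@(m-so)*1e3).round(2),"res",round(mk[2]*1e3,2))
        if len(pts)==2:
            d=pts[1]-pts[0];print("   edge ang",round(float(np.arctan2(d[1],d[0])),4),"edge mid",((pts[0]+pts[1])/2).round(4))
            nrm=np.array([-d[1],d[0]])/np.hypot(*d); print("   mark mid to edge mm",round(float((m-pts[0])@nrm*1e3),2))
run(sys.argv[1],float(sys.argv[2]))
E
python3 m.py c0.npy .115; echo; python3 m.py c5.npy -.0048
```

```text
seg [ -92.77 -150.27] 0.14
  seg [  88.21 -149.82] 0.06
top mark [0.5475 0.115 ] ang 0.0399 stand-frame [ -3.32 -10.97] res 0.19
   edge ang 0.0235 edge mid [ 0.5515 -0.0241]
   mark mid to edge mm 139.08
  seg [ -97.38 -151.86] 0.64
  seg [  88.21 -150.22] 0.14
scene mark [0.5533 0.1134] ang 0.0341 stand-frame [  0.52 -10.93] res 0.19
   edge ang 0.0298 edge mid [ 0.5512 -0.0268]
   mark mid to edge mm 140.05

  seg [ -95.59 -150.41] 0.18
  seg [  88.62 -149.85] 0.14
top mark [ 0.5459 -0.004 ] ang 0.0384 stand-frame [  -7.38 -129.91] res 0.33
   edge ang 0.024 edge mid [ 0.5503 -0.0242]
   mark mid to edge mm 20.23
  seg [ -92.77 -150.25] 0.04
  seg [  89.23 -150.23] 0.13
scene mark [ 0.5575 -0.0053] ang 0.036 stand-frame [   2.21 -129.71] res 0.13
   edge ang 0.0211 edge mid [ 0.554  -0.0259]
   mark mid to edge mm 20.52
```

{"method": "step_arm", "body": {"motion": [[-0.2,0,0,0,0,0],[-0.5,0,0,0,0,0],[-0.9,0,0,0,0,0],[-1.3,0,0,0,0,0],[-1.6,0,0,0,0,0],[-1.8,0,0,0,0,0],[-1.9,0,0,0,0,0],[-1.9,0,0,0,0,0]]}}

```text
t: 18.62
position: [0.5449, 0.0757, 0.1312]
orientation: [2.178, 2.262, 0.006]
force: [0.4, 7.7, 10.6]
opening: 0.0146
```

```bash
python3 -c "
from h import *
t=optics.capture('top');s=optics.capture('scene')
np.save('c6.npy',[t,s],allow_pickle=True)
crop(s,210,130,310,205,8,'pics/s20.png')
crop(t,220,170,295,240,9,'pics/t20.png')
go(.5413,.2134,.1313,92.2)
print(monitor.sense()['wrist_torque'])"; python3 m.py c6.npy -.0235
```

```text
t 18.72 pos [0.5449 0.0757 0.1312] jaw 92.19 open 0.0146 F [-0.6  6.6  9.9]
shift cm [1.377e+01 1.600e-01 1.000e-02] turn deg [ 0.22 -0.08 -0.02]
[ 1.01388171  0.08734002 -0.00837124]
  seg [ -92.77 -150.2 ] 0.19
  seg [  88.21 -149.86] 0.11
top mark [ 0.5555 -0.0221] ang 0.0373 stand-frame [   1.81 -148.21] res 0.28
   edge ang 0.0229 edge mid [ 0.5515 -0.024 ]
   mark mid to edge mm 1.81
  seg [ -97.23 -150.44] 0.06
  seg [  85.94 -150.22] 0.11
scene mark [ 0.5475 -0.024 ] ang 0.0382 stand-frame [  -8.17 -148.19] res 0.05
   edge ang 0.0222 edge mid [ 0.5501 -0.0261]
   mark mid to edge mm 2.15
```

View pics/s20.png

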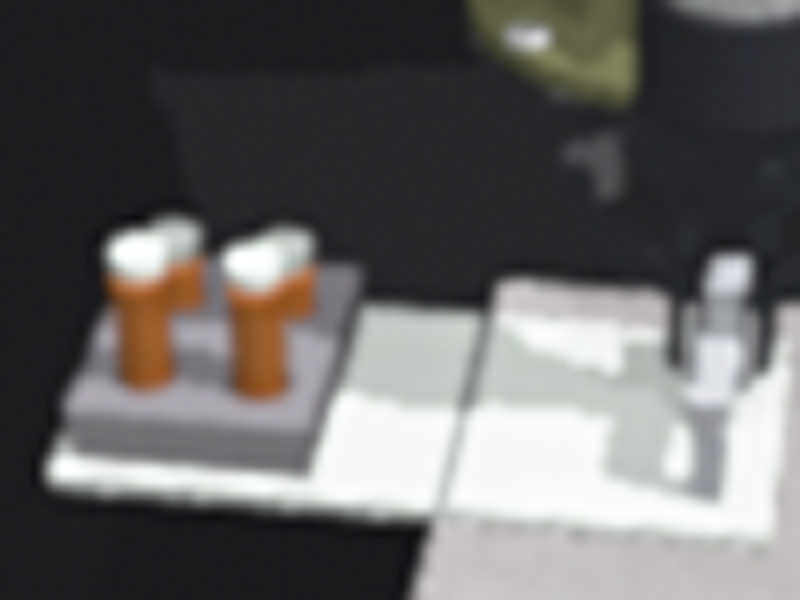

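View pics/t20.png

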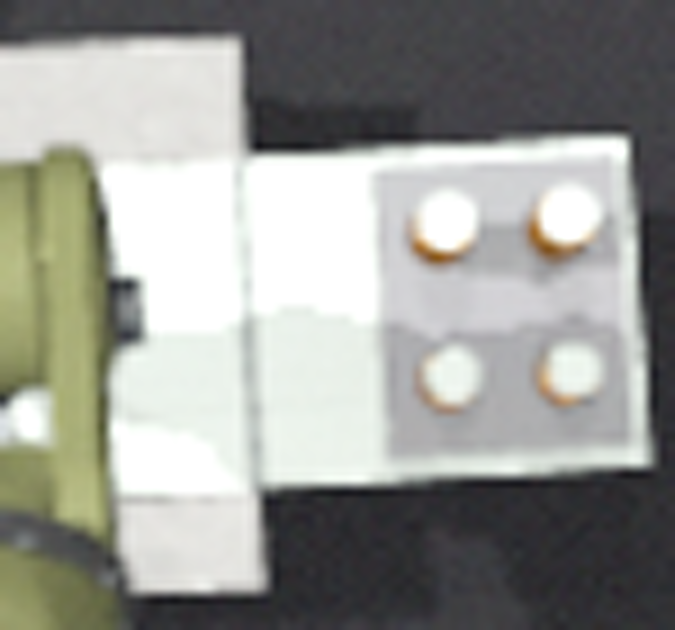

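{"method": "step_arm", "body": {"motion": [[-0.05,0,0,0,0,0],[-0.1,0,0,0,0,0],[-0.15,0,0,0,0,0],[-0.2,0,0,0,0,0],[-0.2,0,0,0,0,0],[-0.2,0,0,0,0,0]]}}

```text
t: 19.22
position: [0.545, 0.0739, 0.1312]
orientation: [2.178, 2.263, 0.006]
force: [-0.4, 9.4, 10.8]
opening: 0.0148
```

```bash
python3 -c "
from h import *
t=optics.capture('top');s=optics.capture('scene')
np.save('c7.npy',[t,s],allow_pickle=True)
go(.5413,.2134,.1313,92.2)
print(monitor.sense()['wrist_torque'])"; python3 m.py c7.npy -.0255
```

```text
t 19.32 pos [0.545  0.0739 0.1312] jaw 92.19 open 0.0146 F [-1.   9.1 10.5]
shift cm [13.95  0.16  0.02] turn deg [ 0.22 -0.1  -0.01]
[1.33971713 0.11105344 0.05304992]
  seg [ -92.77 -150.21] 0.14
  seg [  88.21 -149.83] 0.07
top mark [ 0.5455 -0.024 ] ang 0.0348 stand-frame [  -8.22 -149.89] res 0.22
   edge ang 0.0231 edge mid [ 0.5515 -0.024 ]
   mark mid to edge mm 0.14
  seg [ -97.97 -150.65] 0.11
  seg [  86.15 -150.28] 0.1
scene mark [ 0.5494 -0.0256] ang 0.0371 stand-frame [  -6.3  -149.85] res 0.07
   edge ang 0.023 edge mid [ 0.5498 -0.0263]
   mark mid to edge mm 0.61
```

{"method": "step_arm", "body": {"motion": [[0,0,0,0,0,0],[0,0,0,0,0,0],[0,0,0,0,0,0],[0,0,0,0,0,0],[0,0,0,0,0,0],[0,0,0,0,0,0]]}}

```text
t: 19.82
position: [0.545, 0.0739, 0.1312]
orientation: [2.178, 2.263, 0.006]
force: [-0.2, 8.5, 10.6]
opening: 0.0147
```

```bash
python3 -c "
from h import *
t=optics.capture('top');s=optics.capture('scene')
np.save('c8.npy',[t,s],allow_pickle=True)
go(.5413,.2134,.1313,92.2)
cv2.imwrite('pics/top_f.png',t['img'])
crop(s,100,110,440,300,2.3,'pics/s22.png')
crop(s,210,130,310,205,8,'pics/s21.png')"; python3 m.py c8.npy -.0255
```

```text
t 19.92 pos [0.545  0.074  0.1312] jaw 92.2 open 0.0146 F [-0.1 10.2 10.4]
shift cm [13.95  0.17  0.02] turn deg [ 0.22 -0.1  -0.  ]
  seg [ -92.77 -150.25] 0.15
  seg [  88.21 -149.83] 0.06
top mark [ 0.5409 -0.0243] ang 0.034 stand-frame [ -12.82 -150.04] res 0.2
   edge ang 0.0233 edge mid [ 0.5515 -0.0241]
   mark mid to edge mm 0.02
  seg [ -96.63 -150.58] 0.1
  seg [  86.97 -150.23] 0.12
scene mark [ 0.5494 -0.0256] ang 0.037 stand-frame [  -6.3  -149.84] res 0.11
   edge ang 0.0229 edge mid [ 0.5509 -0.0262]
   mark mid to edge mm 0.56
```

View pics/s21.png

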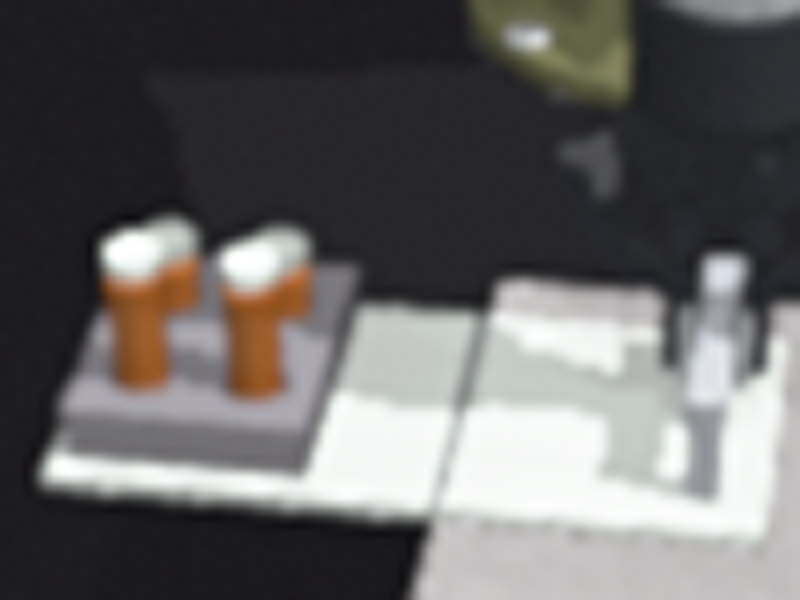

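View pics/s22.png

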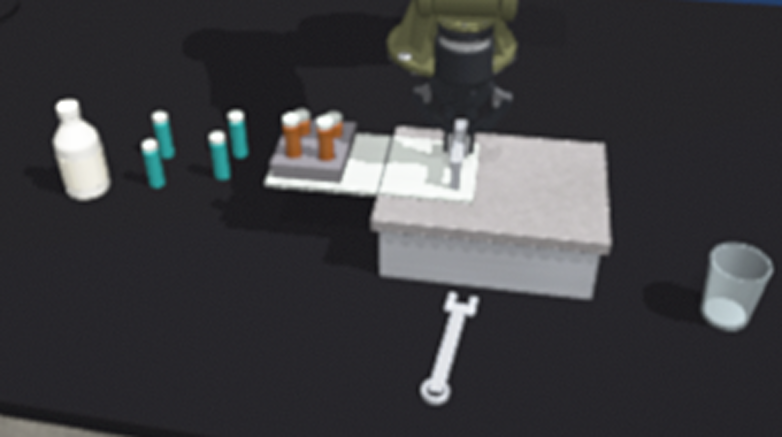

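View pics/top_f.png

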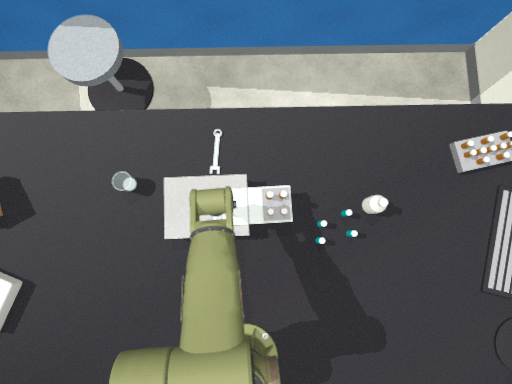

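The line is over the edge (0 to 0.6 mm), and the arm and tray are not moving. All four vials are upright and the other items on the bench have not moved. Handing in.

```bash
python3 -c "
from cell import workorder
print(workorder.hand_in())"
```

```text
the job is handed in; nothing more can be done
None
```

I put both vials in their matching rows, slid the tray out until its line was over the stand's edge, and handed the job in at about 20 s, with the gripper still holding the handle.

- **Vials:** The long vial is in the outer hole on the +x side and the short vial is in the outer hole on the −x side. Each met the floor of its hole at the height expected (8 N for the long, 4 N for the short). In the last pictures all four rack vials stand upright.
- **Line over the edge:** The line's middle is 0.0 mm from the edge in the top view and 0.6 mm in the scene view, on the handle side. That small disagreement is within the 2 mm calibration.
- **Angle:** I slid the tray straight along the stand's −y and left its slight starting angle to the stand alone, so the line crosses the edge at about 0.01–0.015 rad. That is roughly 1 mm at each side of the tray.
- **Holding:** The grip is 80 N with about 10 N pressing down, and the hand's height did not change during the slide. About 9 N of push along the slide remained, but the pose did not change over the last half second. I judged flatness from the unchanged hand height, hand tilt and pictures; I did not measure the tray's tilt itself.
- **Other things:** In the last pictures the beaker, flask, spanner and turquoise vials are where they started.

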